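# Find the packer for the dosing unit on the laundry counter and put the rest away

## Task

The dosing unit's front lip needs packing up from the counter. Starting with the thinnest, slide the grey packers one at a time under the lip until you come to one that is too thick to go in (or have tried them all); then leave the thickest one that fits pushed fully home under the lip, and slide every other packer fully home into the slot of its own size in the wooden rack. Do not disturb the canister and the basket.

Things in the scene. Friction and masses are not known exactly. Their poses are not given: they have to be found in the camera images.
- packer_8: grey plastic packer, a flat plate 140 long x 40 wide x 8 mm thick, lying flat, with an upright grip rib on top at its centre: rib 34 long (along the plate) x 12 thick x 40 mm high, so 48 mm tall in all. Either end may go in first. Origin: centre of the underside; x along the length, z up. May be absent (None)
- packer_12: grey plastic packer, a flat plate 140 long x 40 wide x 12 mm thick, lying flat, with an upright grip rib on top at its centre: rib 34 long (along the plate) x 12 thick x 40 mm high, so 52 mm tall in all. Either end may go in first. Origin: centre of the underside; x along the length, z up. May be absent (None)
- packer_16: grey plastic packer, a flat plate 140 long x 40 wide x 16 mm thick, lying flat, with an upright grip rib on top at its centre: rib 34 long (along the plate) x 12 thick x 40 mm high, so 56 mm tall in all. Either end may go in first. Origin: centre of the underside; x along the length, z up. May be absent (None)
- packer_20: grey plastic packer, a flat plate 140 long x 40 wide x 20 mm thick, lying flat, with an upright grip rib on top at its centre: rib 34 long (along the plate) x 12 thick x 40 mm high, so 60 mm tall in all. Either end may go in first. Origin: centre of the underside; x along the length, z up. May be absent (None)
- packer_24: grey plastic packer, a flat plate 140 long x 40 wide x 24 mm thick, lying flat, with an upright grip rib on top at its centre: rib 34 long (along the plate) x 12 thick x 40 mm high, so 64 mm tall in all. Either end may go in first. Origin: centre of the underside; x along the length, z up. May be absent (None)
- rack: fixed dark wooden rack on the counter: five slots side by side, 58 mm apart, open at the front, graded in height for the five packers; 304 wide, 65 deep, 22 to 38 mm high. No floor: packers slide in along the counter. Origin: counter level, middle of the front; x points straight into the slots, slots get taller along y
- slot_8 (a point): mouth of the rack's slot for the 8 mm packer: 43.5 mm wide, 12 mm high, back stop 45 mm in. The point is at counter level in the middle of the mouth; axes as the rack's (x into the slot)
- slot_12 (a point): mouth of the rack's slot for the 12 mm packer: 43.5 mm wide, 16 mm high, back stop 45 mm in. The point is at counter level in the middle of the mouth; axes as the rack's (x into the slot)
- slot_16 (a point): mouth of the rack's slot for the 16 mm packer: 43.5 mm wide, 20 mm high, back stop 45 mm in. The point is at counter level in the middle of the mouth; axes as the rack's (x into the slot)
- slot_20 (a point): mouth of the rack's slot for the 20 mm packer: 43.5 mm wide, 24 mm high, back stop 45 mm in. The point is at counter level in the middle of the mouth; axes as the rack's (x into the slot)
- slot_24 (a point): mouth of the rack's slot for the 24 mm packer: 43.5 mm wide, 28 mm high, back stop 45 mm in. The point is at counter level in the middle of the mouth; axes as the rack's (x into the slot)
- unit_a: one of 3 like units, only one present (others None), 6 kg, stays put: white housing 180 deep, 200 wide, 75 mm high; its front lip overhangs the counter, leaving a gap of untold height: the thickest size that goes has 1-2 mm play, the next is 2 mm too thick. Black feet leave 74 mm free width about the origin; back stop 45 mm in. Origin: counter level, mid front edge of lip; x into the gap, z up
- unit_b: one of 3 like units, only one present (others None), 6 kg, stays put: white housing 180 deep, 200 wide, 75 mm high; its front lip overhangs the counter, leaving a gap of untold height: the thickest size that goes has 1-2 mm play, the next is 2 mm too thick. Black feet leave 74 mm free width about the origin; back stop 45 mm in. Origin: counter level, mid front edge of lip; x into the gap, z up
- unit_c: one of 3 like units, only one present (others None), 6 kg, stays put: white housing 180 deep, 200 wide, 75 mm high; its front lip overhangs the counter, leaving a gap of untold height: the thickest size that goes has 1-2 mm play, the next is 2 mm too thick. Black feet leave 74 mm free width about the origin; back stop 45 mm in. Origin: counter level, mid front edge of lip; x into the gap, z up
- canister: bystander: steel canister, 72 mm across, 130 mm high; origin centre of underside
- basket: bystander: round lidded wicker basket, 140 mm across, 85 mm high; origin centre of underside

How it is judged:
By the outcome, as a careful person would: the job done as asked, in the order asked, and still so for the second after the job is handed in, with the robot touching nothing.
Of unit_a, unit_b, unit_c only 1 to 1 are there at a start; the rules pass over those that are not, and their reading is None.
Of packer_12, packer_16, packer_20, packer_24 only 2 to 4 are there at a start; the rules pass over those that are not, and their reading is None.
At some moment in a run one of packer_8, packer_12, packer_16, packer_20, packer_24 may be knocked a few centimetres aside while the robot is not near it.
It also fails if it takes over 210 s, if anything falls off the work surface, if the arm or the gripper's body presses on something with over 40 N, if the wrist force passes 120 N, or if a joint passes its speed limit or range.

## Robot

A 6-joint arm with a two-finger parallel gripper is mounted at the origin on the work surface. World frame = base frame: x ahead of the robot, y to its left, z up, the work surface at z = 0. Lengths are in m, angles in rad, forces in N, time in s.
With the tool pointing down it reaches from about 0.35 to 0.85 m from the base axis. Payload 8.1 kg.
Tool frame: the origin (TCP) lies on the centre line of the jaws, within the pads' length; the fingertips stand 22 mm ahead of it and the grasp point (between the pads) lies 3 mm ahead of it; z points along the fingers, y is the line along which they close (so a half turn about z gives the same grasp; the last joint's range is limited). The gripper opens to 93 mm and grips with 3 to 60 N. Pads are 15 mm wide; open, the fingers measure 128 mm over their backs; the gripper's body (75 mm by 188 mm) begins 65 mm behind the grasp point.
Start: joints at [1.033, 0.13, 1.488, -0, 1.523, -0.085], TCP at [0.262, 0.54, 0.241] pointing down, gripper open.
Joint ranges: [-2.96, 2.96], [-0.89, 2.26], [0.02, 2.5], [-1.34, 4.48], [0, 2.73], [-2.66, 2.66]. Speed limits (rad/s): [2.39, 2.39, 2.79, 3.14, 3.14, 3.14].

## Interface

Orientations are given as a rotation vector (axis times angle).
In Python, from plant import robot, job, read_camera gives the robot as it stands (robot), with the cameras as plain functions and the job (job).
- The arm moves only by the shell command python3 inch.py 'ROWS' [FORCE]. ROWS is a JSON list of rows, 1 to 20 of them, each of 5 numbers: the finger opening in m, then dx, dy, dz in shares of the most that a row can go, 1 being 50 mm, then a turn about the tool's z in normalised numbers (1 is pi/2 rad); each row shifts and turns the commanded pose from where the row before left it, along the tool's axes as they then stand; what a row does not reach is not made up. A row lasts 1/10 s, in which the tool goes at most 0.05 m and 0.15 rad, less where a joint would pass 70% of its speed; a pose out of reach is approached as far as the arm can. The fingers move at their own pace and stop on an object; FORCE is the grip in N (left out, the last holds). Time passes only in rows, so rows that do not move let the fingers close. It prints the time, the measured TCP pose, the force, the opening and the grip force at its end. A shift or turn number past 1, either way, is cut back to 1. Input that does not fit is refused with a message, and nothing moves.
- robot.read_state(): the state, without advancing time (a new reading comes with each control period).
- read_camera(name): name is "scene" or "side" or "wrist"; returns a dict with "image" (384x512x3 uint8, red, green, blue), "fx", "fy", "cx", "cy" (pixels), "dist" ([k1, k2, p1, p2, k3] as OpenCV has them; the pictures are not rectified), "R" (3x3) and "t" (3): a world point X has camera coordinates R X + t. Camera axes: x right, y down, z forward; pixel columns grow to the right and rows downward; lengths in m; the calibration is good to about 2 mm. A picture is of the moment at which its call begins. There is no depth.
- job.close_job(): hands the job in; it is judged then, once.
The state is a dict: "t": time; "q": joint angles; "dq": joint speeds; "joint_torque": joint torques, N m; "tool_pos": TCP position; "orientation": TCP orientation; "force": force on the tool from outside, world axes, zero at the start; "wrist_torque": the same for the moment, N m; "opening": finger opening in m; "gripper_force": force on a finger pad.
Only numpy, scipy, OpenCV 4.12 (cv2) and the standard library are available. Lean on these libraries where they do the work, as an engineer would, in place of code of your own. Each camera call takes 0.05 s, during which the arm holds its last target. There are 200 camera calls.

## Working session

There is one attempt and no reset: what is moved stays moved. The work goes in short steps, Python scripts to look and compute and a shell command to move; the robot and the scene stay as the last step left them, time stands still between calls to the robot, and variables do not carry over. Pictures are saved under pics/ and viewed, at most 14 in all, crops included, and the job is handed in when it is done.

```bash
ls; mkdir -p pics; python3 - <<'E'
from plant import robot, job, read_camera
import cv2,numpy as np
for n in("scene","side"):
    c=read_camera(n);cv2.imwrite(f"pics/{n}0.png",cv2.resize(c["image"][:,:,::-1],(800,600)))
    print(n,c["fx"],c["cx"],c["cy"],c["dist"],(-c["R"].T@c["t"]).round(3),c["R"].round(2).tolist())
print(robot.read_state())
E
```

```text
inch.py
pics
plant.py
scene 431.4073743972369 252.90622231931584 186.02322174700092 [-0.02579237  0.          0.          0.          0.        ] [1.53  0.352 0.689] [[-0.34, 0.94, -0.0], [0.51, 0.18, -0.84], [-0.79, -0.29, -0.54]]
side 394.9415889922621 263.1604441859813 191.70272468168812 [0.03657502 0.         0.         0.         0.        ] [ 0.181 -0.829  0.578] [[0.9, -0.43, 0.02], [-0.2, -0.46, -0.87], [0.38, 0.78, -0.5]]
{'t': 0.1, 'q': array([ 1.03260156e+00,  1.31082456e-01,  1.48911737e+00, -6.85324429e-06,
        1.52299052e+00, -8.53927451e-02]), 'dq': array([-0.00067305, -0.00053119, -0.00197793,  0.00096536,  0.00020182,
       -0.00035906]), 'joint_torque': array([ 1.43626978e-03, -5.61345077e+01, -4.93094766e+01,  7.69972382e-02,
        2.93808512e-02, -6.16177999e-05]), 'tool_pos': array([0.26223827, 0.53915676, 0.23972332]), 'orientation': array([-7.05089815e-01, -3.06094899e+00,  2.39157819e-03]), 'force': array([-0.80309432, -0.03937193,  0.40678218]), 'wrist_torque': array([-0.01637546, -0.01139646, -0.00727416]), 'gripper_force': 0.0, 'opening': 0.09307279134319381}
```

View pics/scene0.png

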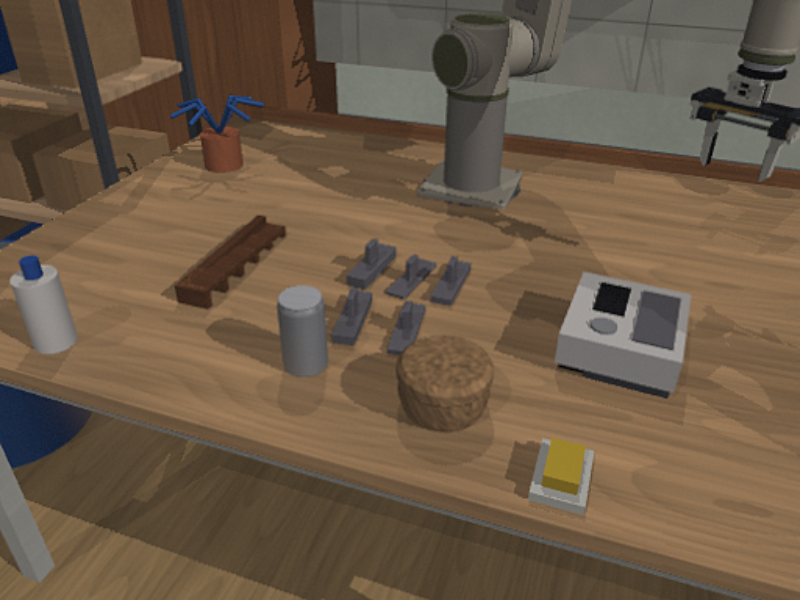

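View pics/side0.png

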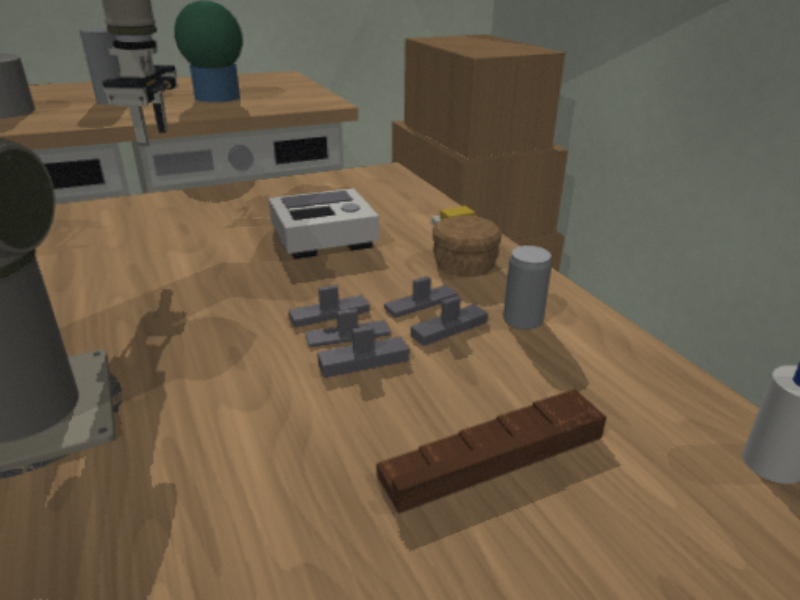

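Both views show all five packers. In the scene view (800x600) they are at about (372,266), (411,280), (451,283), (352,318) and (406,330). The rack is at (232,262) with its slots facing the packers, and the unit is at (625,335). I'll fit silhouette models in both views.

```bash
cat > h.py <<'E'
import cv2,numpy as np
from scipy.optimize import least_squares
def proj(c,P):
    K=np.array([[c["fx"],0,c["cx"]],[0,c["fy"],c["cy"]],[0,0,1.]])
    return cv2.projectPoints(np.asarray(P,float),cv2.Rodrigues(c["R"])[0],np.asarray(c["t"],float),K,np.array(c["dist"],float))[0][:,0]
def ray(c,uv,z):
    K=np.array([[c["fx"],0,c["cx"]],[0,c["fy"],c["cy"]],[0,0,1.]])
    n=cv2.undistortPoints(np.array([[uv]],float),K,np.array(c["dist"],float))[0,0]
    d=c["R"].T@np.array([n[0],n[1],1]);o=-c["R"].T@c["t"];return (o+d*(z-o[2])/d[2])[:2]
def box(pose,x0,x1,y0,y1,z0,z1):
    x,y,a=pose;C,S=np.cos(a),np.sin(a)
    return [(x+C*u-S*v,y+S*u+C*v,w) for u in(x0,x1) for v in(y0,y1) for w in(z0,z1)]
def packer(x,y,a,h): return [box((x,y,a),-.07,.07,-.02,.02,0,h),box((x,y,a),-.017,.017,-.006,.006,h,h+.04)]
def rack(x,y,a):
    r=[]
    for i in range(5):
        r.append(box((x,y,a),0,.065,-.145+.058*i-(.007 if i==0 else 0),-.087+.058*i+(.007 if i==4 else 0),0,.022+.004*i))
    return r
def render(c,boxes,S=4):
    m=np.zeros((384,512),np.uint8)
    for b in boxes:
        p=np.round(cv2.convexHull(proj(c,b).astype(np.float32))*16).astype(np.int32)
        cv2.fillConvexPoly(m,p,255,cv2.LINE_AA,4)
    return m.astype(np.float32)/255
def blur(m,s): return cv2.GaussianBlur(m,(0,0),s)
def fit(cams,masks,weights,model,p0,scale,sig=(4,1.5),prior=None):
    p0=np.array(p0,float);sc=np.array(scale)
    for s in sig:
        T=[blur(m,s) for m in masks]
        def f(q):
            B=model(p0+q*sc)
            return np.concatenate([((blur(render(c,B),s)-t)*w)[w>0].ravel() for c,t,w in zip(cams,T,weights)])
        r=least_squares(f,np.zeros(len(p0)),diff_step=1e-6 if 0 else None,method="trf",x_scale=1.0) if 0 else gn(f,len(p0))
        p0=p0+r[0]*sc;cost=r[1]
    return p0,cost
def gn(f,n,it=12):
    q=np.zeros(n);r=f(q);lam=1e-3
    for _ in range(it):
        J=np.stack([(f(q+e)-f(q-e))/2 for e in np.eye(n)],1)
        A=J.T@J;dq=-np.linalg.solve(A+lam*np.diag(np.diag(A)+1e-9),J.T@r)
        rn=f(q+dq)
        if rn@rn<r@r: q,r,lam=q+dq,rn,lam/3
        else: lam*=10
    return q,r@r
E
python3 - <<'E'
from plant import robot, job, read_camera
import cv2,numpy as np
from h import *
c=read_camera("scene");d=read_camera("side")
np.save("scene.npy",c,allow_pickle=True);np.save("side.npy",d,allow_pickle=True)
def px(c,l):
    for u,v in l: print((u,v),c["image"][int(v*.64),int(u*.64)],ray(c,(u*.64,v*.64),.015).round(3))
px(c,[(372,266),(411,280),(451,283),(352,318),(406,330),(230,260),(195,296),(300,330),(320,250),(445,380),(600,350),(500,330)])
print();px(d,[(330,312),(348,334),(364,357),(422,302),(450,325),(490,440),(540,290),(330,230),(440,400),(200,320)])
E
```

```text
(372, 266) [71 68 73] [ 0.478 -0.076]
(411, 280) [74 72 74] [0.502 0.012]
(451, 283) [66 63 67] [0.486 0.086]
(352, 318) [69 65 70] [ 0.655 -0.044]
(406, 330) [72 68 75] [0.656 0.056]
(230, 260) [72 48 33] [ 0.553 -0.35 ]
(195, 296) [56 37 28] [ 0.688 -0.341]
(300, 330) [95 94 96] [ 0.717 -0.113]
(320, 250) [136 108  78] [ 0.455 -0.199]
(445, 380) [128  99  72] [0.758 0.154]
(600, 350) [114 111 110] [0.601 0.371]
(500, 330) [135 108  78] [0.602 0.205]

(330, 312) [63 60 64] [0.465 0.062]
(348, 334) [60 59 61] [ 0.469 -0.017]
(364, 357) [63 60 64] [ 0.468 -0.089]
(422, 302) [63 62 64] [0.628 0.028]
(450, 325) [59 57 61] [ 0.637 -0.061]
(490, 440) [76 52 36] [ 0.549 -0.329]
(540, 290) [74 76 75] [ 0.852 -0.022]
(330, 230) [110 107 104] [0.582 0.399]
(440, 400) [140 112  82] [ 0.527 -0.23 ]
(200, 320) [129 104  75] [0.256 0.125]
```

```bash
cat > fit0.py <<'E'
from h import *
C=[np.load(f"{n}.npy",allow_pickle=True).item() for n in("scene","side")]
def masks(c):
    I=c["image"].astype(float)+1;R,G,B=I[...,0],I[...,1],I[...,2]
    return ((B/R>.88)&(R<105)).astype(np.float32),(G/R<.735).astype(np.float32)
M=[masks(c) for c in C]
def roi(polys,neg=[]):
    w=np.zeros((384,512),np.uint8)
    for p in polys: cv2.fillPoly(w,[(np.array(p)*.64).astype(np.int32)],1)
    for p in neg: cv2.fillPoly(w,[(np.array(p)*.64).astype(np.int32)],0)
    return w.astype(np.float32)
W=[roi([[(335,225),(490,225),(490,290),(440,330),(400,370),(322,350),(332,290)]],[[(330,283),(330,380),(272,380),(272,283)],[(394,380),(394,358),(405,346),(425,336),(500,330),(500,380)]]),
   roi([[(275,275),(500,275),(500,350),(420,390),(300,390)]])]
p0=[]
for x,y in[(.472,-.083),(.487,-.003),(.476,.074),(.645,-.053),(.642,.042)]: p0+=[x,y,0.0,.015]
def mod(p): return sum([packer(*p[4*i:4*i+4]) for i in range(5)],[])
# init angles
p,cost=fit(C,[m[0] for m in M],W,mod,p0,[.002,.002,.03,.001]*5,sig=(5,3,1.2))
print(cost);print(p.reshape(5,4).round(4))
Wr=[roi([[(165,205),(300,205),(300,250),(220,320),(165,320)]]),roi([[(365,385),(620,385),(620,450),(390,520),(365,520)]])]
r,cr=fit(C,[m[1] for m in M],Wr,lambda q:rack(*q),[.55,-.31,-1.4],[.002,.002,.02],sig=(6,3,1.2))
print(cr,r.round(4))
np.save("fit0.npy",{"p":p,"r":r},allow_pickle=True)
out=[]
for k,c in enumerate(C):
    I=c["image"][:,:,::-1].copy()
    for b,g in((mod(p),0),(rack(*r),1)):
        m=(render(c,b)>.5).astype(np.uint8);I=cv2.resize(I,(512,384))
        cs,_=cv2.findContours(m,cv2.RETR_LIST,cv2.CHAIN_APPROX_NONE);cv2.drawContours(I,cs,-1,(0,255,0) if g else (0,0,255),1)
    out.append(I[120:250,90:330] if k==0 else I[160:330,160:400])
cv2.imwrite("pics/fit0.png",np.vstack([cv2.resize(o,None,fx=2,fy=2) for o in out]))
E
python3 fit0.py
```

```text
257.6977
[[ 0.4705 -0.0791 -0.0711  0.0175]
 [ 0.4741  0.0047 -0.1482  0.0019]
 [ 0.469   0.0817 -0.0055  0.0093]
 [ 0.6422 -0.0486  0.1642  0.0128]
 [ 0.6377  0.0507  0.1375  0.0053]]
355.4814 [ 0.5467 -0.3103 -1.5597]
```

View pics/fit0.png

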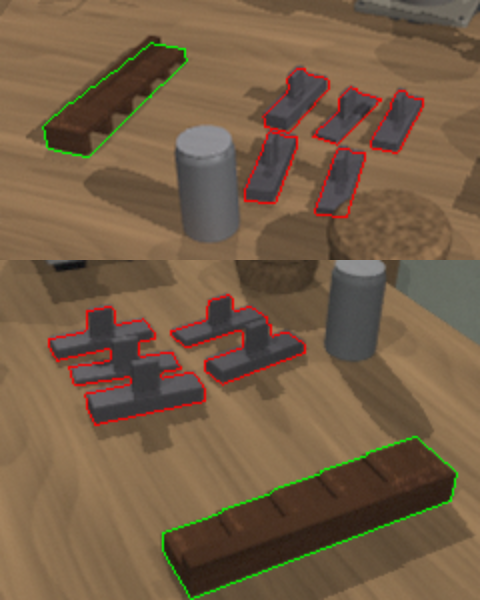

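```bash
cat > go.py <<'E'
import sys,numpy as np
from plant import robot, job, read_camera
from scipy.spatial.transform import Rotation as Ro
def plan(x,y,z,yaw):
    s=robot.read_state();R=Ro.from_rotvec(s["orientation"]).as_matrix()
    p=s["tool_pos"];d=R.T@(np.array([x,y,z])-p)
    h=np.arctan2(R[1,0],R[0,0]);t=(h-np.radians(yaw)+np.pi)%(2*np.pi)-np.pi
    Rn=R@Ro.from_rotvec([0,0,t]).as_matrix();dn=Rn.T@(np.array([x,y,z])-p)
    print("t%.1f pos"%s["t"],p.round(4),"yaw %.2f"%np.degrees(h),"tilt",R[:,2].round(4),"q1,q6",s["q"][[0,5]].round(2),"| shift now",d.round(4),"turn %.4f"%t,"| shift after turn",dn.round(4),"F",s["force"].round(1))
if __name__=="__main__": plan(*map(float,sys.argv[1:5]))
E
python3 go.py .5 .1 .45 180
python3 - <<'E'
from plant import robot, job, read_camera
from h import *
c=read_camera("wrist");s=robot.read_state()
print((-c["R"].T@c["t"]).round(3),c["R"].round(2).tolist(),c["fx"],c["fy"])
cv2.imwrite("pics/w0.png",c["image"][:,:,::-1])
E
```

```text
t0.2 pos [0.2623 0.5393 0.24  ] yaw 154.06 tilt [-6.e-04 -1.e-03 -1.e+00] q1,q6 [ 1.03 -0.09] | shift now [-0.4059 -0.2913 -0.2097] turn -0.4527 | shift after turn [-0.2376 -0.4395 -0.2097] F [-0.1  1.1 -0.1]
[0.199 0.571 0.384] [[0.44, 0.9, -0.0], [0.87, -0.42, 0.26], [0.23, -0.11, -0.97]] 268.2549814486894 268.2549814486894
```

The manual's scale: shifts go in shares of 50 mm and turns go in shares of pi/2 rad. Converting my numbers, -0.044 m is -0.88, -0.03 m is -0.6, -0.1132 rad is -0.0721.

```bash
python3 inch.py '[[0.06, 0, 0, -0.6, -0.0721], [0.06, 0, 0, -0.6, -0.0721], [0.06, 0, 0, -0.6, -0.0721], [0.06, 0, 0, -0.4, -0.0721], [0.06, -0.48, -0.88, 0, 0], [0.06, -0.48, -0.88, 0, 0], [0.06, -0.48, -0.88, 0, 0], [0.06, -0.48, -0.88, 0, 0], [0.06, -0.48, -0.88, 0, 0], [0.06, -0.48, -0.88, 0, 0], [0.06, -0.48, -0.88, 0, 0], [0.06, -0.48, -0.88, 0, 0], [0.06, -0.48, -0.88, 0, 0], [0.06, -0.48, -0.88, 0, 0], [0.06, 0, 0, 0, 0], [0.06, 0, 0, 0, 0]]'
python3 go.py .5 .1 .35 180
python3 - <<'E'
from plant import robot, job, read_camera
from h import *
c=read_camera("wrist")
np.save("wrist.npy",c,allow_pickle=True)
cv2.imwrite("pics/w1.png",cv2.resize(c["image"][:,:,::-1],(800,600)))
E
```

```text
t: 1.85
tool_pos: [0.502, 0.0997, 0.3503]
orientation: [-0.005, -3.141, -0.0]
force: [0.5, 0.5, 1.0]
opening: 0.0599
gripper_force: 0.0
t1.9 pos [0.502  0.0997 0.3503] yaw 179.83 tilt [-9.e-04  3.e-04 -1.e+00] q1,q6 [ 0.1  -1.47] | shift now [0.002  0.0003 0.0003] turn -0.0029 | shift after turn [0.002  0.0003 0.0003] F [0.5 0.5 1. ]
```

View pics/w1.png

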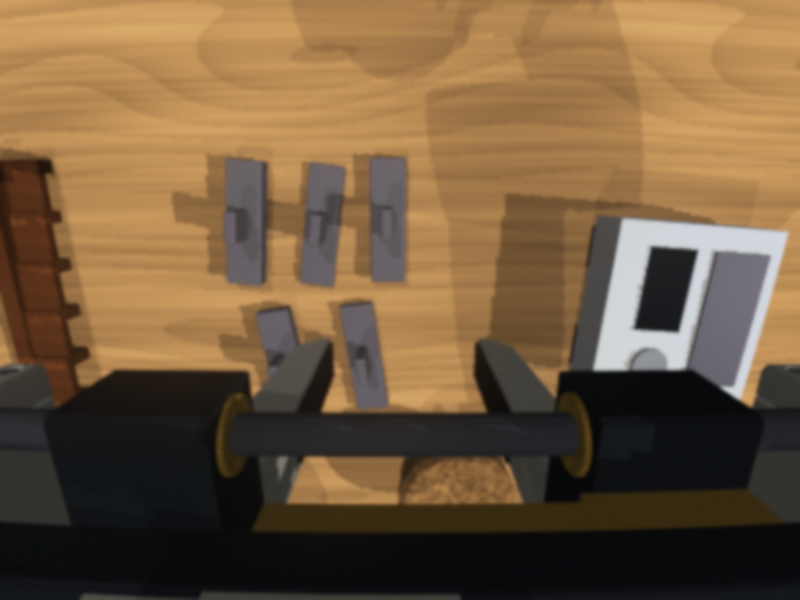

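```bash
cat > fit1.py <<'E'
import re
src=open("fit0.py").read().split("p0=[]")[0];exec(src)
C.append(np.load("wrist.npy",allow_pickle=True).item());M.append(masks(C[2]))
W.append(roi([[(165,130),(480,130),(480,335),(345,335),(165,320)]]))
f0=np.load("fit0.npy",allow_pickle=True).item()
H=[.024,.008,.016,.020,.012]
def mod(p): return sum([packer(*p[3*i:3*i+3],H[i]) for i in range(5)],[])
q=f0["p"].reshape(5,4)[:,:3].ravel()
for S in([0,1],[2],[0,1,2]):
    n=4 if S==[2] else 5
    ms=[M[i][0] for i in S]
    if S==[2]:
        w=[roi([[(165,130),(480,130),(480,295),(165,295)]])];md=lambda p:sum([packer(*p[3*i:3*i+3],H[i]) for i in range(3)],[]);pp,cc=fit([C[2]],ms,w,md,q[:9],[.002,.002,.03]*3,sig=(3,1.2))
    else: pp,cc=fit([C[i] for i in S],ms,[W[i] for i in S],mod,q,[.002,.002,.03]*5,sig=(3,1.2))
    print(S,cc);print(pp.reshape(-1,3).round(4).tolist())
print("grey heights check done")
# unit
def umask(c,poly):
    I=c["image"].astype(float)+1;m=((I[...,2]/I[...,0]>.84)&(roi([poly])>0)).astype(np.uint8)
    m=cv2.morphologyEx(m,cv2.MORPH_OPEN,np.ones((3,3)))
    k,l,st,_=cv2.connectedComponentsWithStats(m);m=(l==1+st[1:,4].argmax()).astype(np.uint8)
    cs,_=cv2.findContours(m,cv2.RETR_EXTERNAL,cv2.CHAIN_APPROX_NONE);o=np.zeros_like(m);cv2.fillPoly(o,[cs[0]],1);return o.astype(np.float32)
P=[[(540,265),(705,265),(705,400),(540,400)],[(255,180),(392,180),(392,262),(255,262)]]
U=[umask(C[i],P[i]) for i in(0,1)];WU=[roi([p]) for p in P]
for free in(0,1):
  um=lambda u:[box(u[:3],0,.18,-.1,.1,u[3],u[4])]
  u,cu=fit(C[:2],U,WU,um,[.60,.30,1.5,.02,.075],[.002,.002,.02,.001,.001],sig=(6,3,1.2));break
print("unit",cu,u.round(4))
np.save("fit1.npy",{"p":pp,"r":f0["r"],"u":u},allow_pickle=True)
out=[]
for k,c in enumerate(C):
    I=c["image"][:,:,::-1].copy()
    for b in(mod(pp),um(u),rack(*f0["r"])):
      for bb in b:
        cs=[cv2.convexHull(proj(c,bb).astype(np.float32)).astype(np.int32)];cv2.drawContours(I,cs,-1,(0,255,0),1)
    out.append(I[120:260,200:460] if k==0 else I[105:245,150:410] if k==1 else I[80:270])
cv2.imwrite("pics/fit1.png",np.vstack([cv2.resize(o,(520,int(o.shape[0]*520/o.shape[1]))) for o in out])[:800])
E
python3 fit1.py; python3 -c "
import cv2;i=cv2.imread('pics/fit1.png');print(i.shape);cv2.imwrite('pics/fit1b.png',cv2.resize(i,None,fx=600/i.shape[0],fy=600/i.shape[0]))"
```

```text
[0, 1] 491.2873
[[0.471, -0.0802, -0.0207], [0.4738, 0.004, -0.1422], [0.4686, 0.0809, 0.0195], [0.6407, -0.0494, 0.1969], [0.6385, 0.0506, 0.1573]]
[2] 1610.4532
[[0.4985, -0.0818, -0.0905], [0.5063, 0.0008, -0.1328], [0.5067, 0.0796, -0.0413]]
[0, 1, 2] 3051.8813
[[0.4732, -0.0792, -0.0736], [0.4769, 0.0045, -0.1598], [0.4713, 0.0813, -0.0336], [0.646, -0.0475, 0.1974], [0.6416, 0.0514, 0.1607]]
grey heights check done
unit 97.49912 [0.5604 0.3116 1.488  0.0109 0.0711]
(752, 520, 3)
```

View pics/fit1b.png

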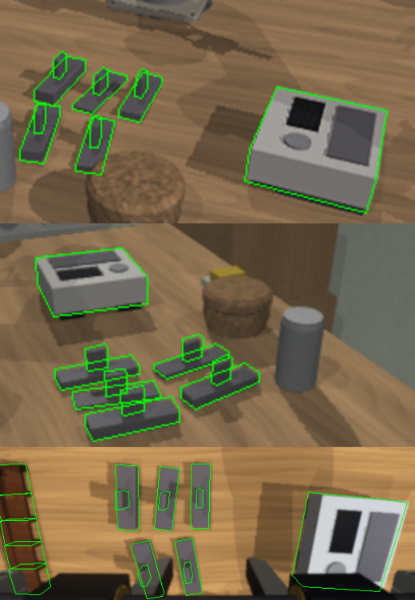

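```bash
cat > wfit.py <<'E'
from h import *
def grey(c,t=.82):
    I=c["image"].astype(float)+1;return (I[...,2]/I[...,0]>t).astype(np.float32)
def brown(c):
    I=c["image"].astype(float)+1;return (I[...,1]/I[...,0]<.70).astype(np.float32)
def poly(p,s=.64):
    w=np.zeros((384,512),np.uint8);cv2.fillPoly(w,[(np.array(p)*s).astype(np.int32)],1);return w.astype(np.float32)
E
python3 - <<'E'
from wfit import *
c=np.load("wrist.npy",allow_pickle=True).item()
for u,v in[(247,180),(245,260),(237,225),(320,180),(388,180),(388,270),(270,340),(440,180),(290,225),(30,240),(60,390),(500,250),(20,180)]: print((u,v),c["image"][int(v*.64),int(u*.64)])
f=np.load("fit0.npy",allow_pickle=True).item()["p"].reshape(5,4)
H=[.024,.008,.016]
w=[poly([(165,130),(480,130),(480,297),(165,297)])]
m=lambda p:sum([packer(*p[3*i:3*i+3],H[i]) for i in range(3)],[])
p,cc=fit([c],[grey(c)],w,m,f[:3,:3].ravel(),[.002,.002,.03]*3,sig=(4,1.2))
print(cc,p.reshape(-1,3).round(4).tolist())
m2=lambda p:sum([packer(*p[4*i:4*i+4]) for i in range(3)],[])
p,cc=fit([c],[grey(c)],w,m2,np.c_[f[:3,:3],H].ravel(),[.002,.002,.03,.001]*3,sig=(4,1.2))
print(cc,p.reshape(-1,4).round(4).tolist())
E
```

```text
(247, 180) [104  99 102]
(245, 260) [102  96 101]
(237, 225) [77 70 72]
(320, 180) [106  99 104]
(388, 180) [107 101 105]
(388, 270) [105  98 104]
(270, 340) [102  97 102]
(440, 180) [159 118  72]
(290, 225) [134 100  62]
(30, 240) [90 51 26]
(60, 390) [82 45 24]
(500, 250) [119  87  53]
(20, 180) [88 48 25]
414.90826 [[0.4705, -0.0796, -0.0955], [0.4755, 0.0049, -0.1437], [0.4694, 0.0824, -0.0098]]
122.68059 [[0.4715, -0.0838, -0.0905, 0.0055], [0.4761, 0.0033, -0.1434, -0.0001], [0.4706, 0.0816, -0.0067, -0.0157]]
```

```bash
sed -i 's/t=.82/t=.71/' wfit.py; python3 - <<'E'
from wfit import *
src=open("fit0.py").read().split("p0=[]")[0].replace("(B/R>.88)&(R<105)","(B/R>.71)&(R<125)");exec(src)
c=np.load("wrist.npy",allow_pickle=True).item()
f0=np.load("fit0.npy",allow_pickle=True).item();f=f0["p"].reshape(5,4)
w=[poly([(165,130),(480,130),(480,297),(165,297)])]
m2=lambda p:sum([packer(*p[4*i:4*i+4]) for i in range(3)],[])
p,cc=fit([c],[grey(c)],w,m2,np.c_[f[:3,:3],[.024,.008,.016]].ravel(),[.002,.002,.03,.001]*3,sig=(4,1.2))
print(cc,p.reshape(-1,4).round(4).tolist())
m5=lambda p:sum([packer(*p[4*i:4*i+4]) for i in range(5)],[])
p,cc=fit(C,[m[0] for m in M],W,m5,f.ravel(),[.002,.002,.03,.001]*5,sig=(3,1.2))
print(cc,p.reshape(-1,4).round(4).tolist())
def umask(c,poly):
    I=c["image"].astype(float)+1;m=((I[...,2]/I[...,0]>.74)&(roi([poly])>0)).astype(np.uint8)
    k,l,st,_=cv2.connectedComponentsWithStats(m);m=(l==1+st[1:,4].argmax()).astype(np.uint8)
    cs,_=cv2.findContours(m,cv2.RETR_EXTERNAL,cv2.CHAIN_APPROX_NONE);o=np.zeros_like(m);cv2.fillPoly(o,[max(cs,key=len)],1);return o.astype(np.float32)
P=[[(540,265),(705,265),(705,400),(540,400)],[(255,180),(392,180),(392,262),(255,262)]]
P3=[(560,205),(800,205),(800,350),(560,350)]
U=[umask(C[i],P[i]) for i in(0,1)]+[umask(c,P3)];WU=[roi([q]) for q in P+[P3]]
um=lambda u:[box(u[:3],0,.18,-.1,.1,u[3],u[4])]
for S in([0,1],[0,1,2]):
  CC=C+[c];u,cu=fit([CC[i] for i in S],[U[i] for i in S],[WU[i] for i in S],um,[.56,.31,1.49,.015,.075],[.002,.002,.02,.001,.001],sig=(4,1.2));print(S,cu,u.round(4))
u,cu=fit([c],U[2:],WU[2:],lambda q:um([*q,.015,.075]),u[:3],[.002,.002,.02],sig=(3,1.2));print("wrist",cu,u)
E
```

```text
48.311337 [[0.4713, -0.0831, -0.0957, 0.0098], [0.476, 0.0036, -0.1424, -0.0007], [0.4701, 0.0816, -0.0177, -0.0069]]
128.1225 [[0.4707, -0.0797, -0.089, 0.0197], [0.4746, 0.0043, -0.1513, 0.0041], [0.469, 0.0813, -0.0103, 0.012], [0.6425, -0.0488, 0.1632, 0.0158], [0.6372, 0.0504, 0.1413, 0.0078]]
[0, 1] 75.06895 [0.5608 0.3115 1.4955 0.0099 0.0726]
[0, 1, 2] 176.65642 [0.5611 0.3142 1.4932 0.0119 0.0726]
wrist 35.121452 [0.56281414 0.31398161 1.51112322]
```

Fits are consistent: the heights come out in order with a uniform -4 mm bias. Sizes are:
- P1 is the 24.
- P2 is the 8.
- P3 is the 16.
- P4 is the 20.
- P5 is the 12.

The unit's lip is at about (0.561, 0.314), heading about 86°. I'll grasp packer_8 first.

```bash
python3 go.py .475 .004 .036 171.5
```

```text
t1.9 pos [0.5017 0.1008 0.3505] yaw 179.95 tilt [-6.e-04  5.e-04 -1.e+00] q1,q6 [ 0.1  -1.47] | shift now [ 0.0264 -0.097   0.3144] turn 0.1474 | shift after turn [ 0.0119 -0.0998  0.3144] F [1.  0.4 0.8]
```

To row units: 0.04 m is 0.8, 0.035 m is 0.7, 0.1474 rad is 0.0938.

```bash
python3 inch.py '[[0.06, 0, 0, 0, 0.0938], [0.06, 0.08, -0.66, 0.8, 0], [0.06, 0.08, -0.66, 0.8, 0], [0.06, 0.08, -0.68, 0.8, 0], [0.06, 0, 0, 0.8, 0], [0.06, 0, 0, 0.8, 0], [0.06, 0, 0, 0.7, 0], [0.06, 0, 0, 0.6, 0], [0.06, 0, 0, 0.5, 0], [0.06, 0, 0, 0.48, 0], [0.06, 0, 0, 0, 0], [0.06, 0, 0, 0, 0], [0.012, 0, 0, 0, 0], [0.01, 0, 0, 0, 0], [0.008, 0, 0, 0, 0], [0.006, 0, 0, 0, 0], [0.006, 0, 0, 0, 0], [0.006, 0, 0, 0, 0]]' 35
python3 go.py .475 .004 .036 171.5
```

```text
t: 3.7
tool_pos: [0.4765, 0.0075, 0.0418]
orientation: [0.232, 3.133, -0.0]
force: [0.0, -0.3, -0.4]
opening: 0.0164
gripper_force: 0.3
t3.7 pos [0.4765 0.0075 0.0418] yaw 171.54 tilt [ 1.e-04 -0.e+00 -1.e+00] q1,q6 [-0.09 -1.52] | shift now [ 0.001  -0.0037  0.0058] turn 0.0008 | shift after turn [ 0.001  -0.0037  0.0058] F [ 0.  -0.3 -0.4]
```

```bash
python3 inch.py '[[0.004, 0, 0, 0, 0], [0.004, 0, 0, 0, 0], [0.004, 0, 0, 0, 0], [0.004, 0, 0, 0, 0], [0.004, 0, 0, 0, 0]]' 35
python3 go.py .475 .004 .036 171.5
```

```text
t: 4.2
tool_pos: [0.4765, 0.0075, 0.0418]
orientation: [0.231, 3.133, -0.0]
force: [0.5, -0.4, 2.0]
opening: 0.0117
gripper_force: 35.0
t4.2 pos [0.4765 0.0075 0.0418] yaw 171.55 tilt [ 0.e+00 -2.e-04 -1.e+00] q1,q6 [-0.09 -1.52] | shift now [ 0.001  -0.0037  0.0058] turn 0.0010 | shift after turn [ 0.001  -0.0037  0.0058] F [ 0.5 -0.4  2. ]
```

To row units: 0.04 m is 0.8, 0.0128 m is 0.256, 0.1493 rad is 0.095.

```bash
python3 inch.py '[[0.004, 0, 0, -0.4, 0], [0.004, 0, 0, -0.6, 0], [0.004, 0, 0, -0.6, 0], [0.004, 0, 0, 0, 0.095], [0.004, 0, 0, 0, 0.095], [0.004, 0, 0, 0, 0.095], [0.004, 0, 0, 0, 0.095], [0.004, 0, 0, 0, 0.095], [0.004, 0, 0, 0, 0.095], [0.004, 0, 0, 0, 0.095], [0.004, 0, 0, 0, 0.095], [0.004, 0, 0, 0, 0.095], [0.004, 0, 0, 0, 0.095], [0.004, 0.8, 0.256, 0, 0], [0.004, 0.8, 0.256, 0, 0], [0.004, 0.8, 0.256, 0, 0], [0.004, 0.8, 0.256, 0, 0], [0.004, 0.8, 0.256, 0, 0], [0.004, 0, 0, 0, 0], [0.004, 0, 0, 0, 0]]'
python3 go.py .5545 .205 .0425 86
python3 - <<'E'
from plant import robot, job, read_camera
import cv2,numpy as np
c=read_camera("side");d=read_camera("wrist")
cv2.imwrite("pics/a1.png",np.hstack([cv2.resize(c["image"][90:240,140:340],None,fx=2,fy=2),cv2.resize(d["image"],(400,300))])[:,:,::-1])
E
```

```text
t: 6.2
tool_pos: [0.5538, 0.2034, 0.1209]
orientation: [-2.295, -2.145, 0.002]
force: [-0.3, -1.0, -0.5]
opening: 0.0116
gripper_force: 35.0
t6.2 pos [0.5538 0.2034 0.1209] yaw 86.13 tilt [-1.3e-03 -5.0e-04 -1.0e+00] q1,q6 [0.27 0.33] | shift now [0.0016 0.0007 0.0784] turn 0.0022 | shift after turn [0.0016 0.0007 0.0784] F [-0.3 -1.  -0.5]
```

View pics/a1.png

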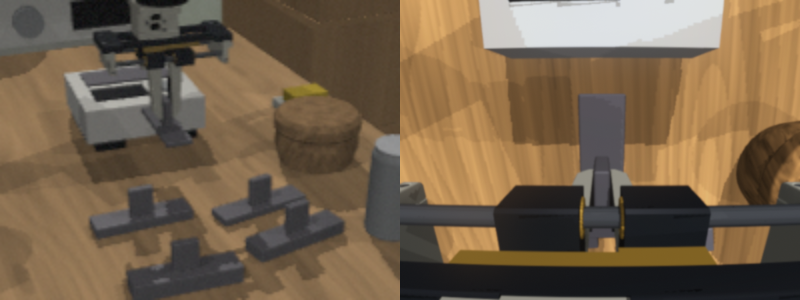

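Held and aligned. In the wrist view the packer centre is at about x=602 and the unit's front spans 483–720. I'll lower it and insert.

To row units: 0.03 m is 0.6, 0.025 m is 0.5.

```bash
python3 inch.py '[[0.004, 0, 0, 0.6, 0], [0.004, 0, 0, 0.5, 0], [0.004, 0, 0, 0.3, 0], [0.004, 0, 0, 0.16, 0], [0.004, 0, 0, 0, 0], [0.004, 0, 0, 0, 0]]'
python3 inch.py '[[0.004, 0.4, 0, 0, 0], [0.004, 0.4, 0, 0, 0], [0.004, 0.4, 0, 0, 0], [0.004, 0.3, 0, 0, 0], [0.004, 0, 0, 0, 0]]'
python3 inch.py '[[0.004, 0.04, 0, 0, 0], [0.004, 0.04, 0, 0, 0], [0.004, 0.04, 0, 0, 0], [0.004, 0.04, 0, 0, 0], [0.004, 0.04, 0, 0, 0]]'
python3 go.py .5611 .314 .0425 86
```

```text
t: 6.9
tool_pos: [0.5549, 0.2025, 0.0447]
orientation: [2.297, 2.142, 0.002]
force: [-0.6, -0.2, -0.2]
opening: 0.0119
gripper_force: 35.0
t: 7.4
tool_pos: [0.56, 0.2794, 0.0448]
orientation: [2.295, 2.145, 0.003]
force: [-0.4, 0.4, -0.6]
opening: 0.0118
gripper_force: 35.0
t: 7.9
tool_pos: [0.5603, 0.2859, 0.0439]
orientation: [2.296, 2.141, -0.003]
force: [-2.2, -13.6, 7.1]
opening: 0.0122
gripper_force: 35.0
t7.9 pos [0.5603 0.2859 0.0439] yaw 86.00 tilt [-2.0e-04 -2.5e-03 -1.0e+00] q1,q6 [0.39 0.46] | shift now [ 0.0281 -0.0012  0.0013] turn -0.0001 | shift after turn [ 0.0281 -0.0012  0.0013] F [ -2.2 -13.6   7.1]
```

Stop contact came about 43 mm in at 14 N, so the 8 goes in. I'll back out and park it at (0.38, 0.21).

To row units: -0.04 m is -0.8, -0.03 m is -0.6.

```bash
python3 inch.py '[[0.004, -0.1, 0, -0.02, 0], [0.004, -0.5, 0, 0, 0], [0.004, -0.6, 0, 0, 0], [0.004, -0.4, 0, 0, 0], [0.004, 0, 0, -0.1, 0], [0.004, 0, -0.6, 0, 0], [0.004, 0, -0.8, 0, 0], [0.004, 0, -0.8, 0, 0], [0.004, 0, -0.8, 0, 0], [0.004, 0, -0.6, 0, 0], [0.004, 0, 0, 0, 0], [0.004, 0, 0, 0, 0]]'
python3 go.py .38 .21 .0418 86
```

```text
t: 9.1
tool_pos: [0.3753, 0.221, 0.0505]
orientation: [2.296, 2.144, 0.003]
force: [0.8, -0.3, -0.8]
opening: 0.0115
gripper_force: 35.0
t9.1 pos [0.3753 0.221  0.0505] yaw 86.08 tilt [ 0.0017  0.001  -1.    ] q1,q6 [0.41 0.48] | shift now [-0.0107  0.0054  0.0087] turn 0.0015 | shift after turn [-0.0107  0.0055  0.0087] F [ 0.8 -0.3 -0.8]
```

To row units: -0.04 m is -0.8, -0.02 m is -0.4.

```bash
python3 inch.py '[[0.004, 0, 0, 0.1, 0], [0.004, 0, 0, 0.06, 0], [0.004, 0, 0, 0, 0], [0.03, 0, 0, 0, 0], [0.05, 0, 0, 0, 0], [0.06, 0, 0, 0, 0], [0.06, 0, 0, -0.4, 0], [0.06, 0, 0, -0.8, 0], [0.06, 0, 0, -0.8, 0], [0.06, 0, 0, -0.8, 0], [0.06, 0, 0, 0, 0]]'
cat > refit.py <<'E'
# usage: refit.py h x y yaw  -> local fit from fresh scene+side images
import sys
from plant import robot, job, read_camera
from wfit import *
def refit(H,g,names=("scene","side"),rad=.02):
    C=[read_camera(n) for n in names];ws=[];ms=[]
    for c in C:
        w=render(c,packer(*g,H));k=int(2*rad*450/1.2)|1;ws.append((cv2.dilate(w,np.ones((k,k)))>0).astype(np.float32))
        I=c["image"].astype(float)+1;ms.append(((I[...,2]/I[...,0]>.71)&(I[...,0]<125)).astype(np.float32))
    # heights appear 4 mm low in these views
    return fit(C,ms,ws,lambda p:packer(*p,H-.004),g,[.002,.002,.03],sig=(4,1.2))
if __name__=="__main__":
    a=list(map(float,sys.argv[1:5]));p,c=refit(a[0],a[1:]);print(p.round(4),"deg %.1f"%np.degrees(p[2]),"cost",round(float(c),1))
E
python3 refit.py .012 .637 .0504 .14; python3 refit.py .016 .469 .0813 -.01;python3 refit.py .02 .6425 -.0488 .163; python3 go.py .637 .0504 .0405 188.1
```

```text
t: 10.2
tool_pos: [0.3783, 0.2216, 0.1883]
orientation: [2.295, 2.14, 0.015]
force: [0.5, 0.2, -0.1]
opening: 0.0599
gripper_force: 0.0
[0.6363 0.048  0.0773] deg 4.4 cost 248.0
[ 0.4691  0.0816 -0.007 ] deg -0.4 cost 65.1
[ 0.6413 -0.0485  0.1628] deg 9.3 cost 518.3
t10.5 pos [0.374  0.2197 0.18  ] yaw 86.01 tilt [-0.0028 -0.0012 -1.    ] q1,q6 [0.41 0.48] | shift now [-0.1504  0.2745  0.139 ] turn -1.7818 | shift after turn [-0.2369 -0.2046  0.139 ] F [-0.1  0.5 -0.6]
```

To row units: -0.04 m is -0.8, -0.037 m is -0.74, -0.1485 rad is -0.0945.

```bash
python3 - <<'E'
from h import *
C=[np.load(f"{n}.npy",allow_pickle=True).item() for n in("scene","side")]
# top centres
print("can top",ray(C[0],(302*.64,298*.64),.13),ray(C[1],(530*.64,256*.64),.13))
print("basket top",ray(C[0],(445*.64,362*.64),.085),ray(C[1],(466*.64,232*.64),.085))
E
python3 inch.py '[[0.06, 0, 0, 0, -0.0945], [0.06, 0, 0, 0, -0.0945], [0.06, 0, 0, 0, -0.0945], [0.06, 0, 0, 0, -0.0945], [0.06, 0, 0, 0, -0.0945], [0.06, 0, 0, 0, -0.0945], [0.06, 0, 0, 0, -0.0945], [0.06, 0, 0, 0, -0.0945], [0.06, 0, 0, 0, -0.0945], [0.06, 0, 0, 0, -0.0945], [0.06, 0, 0, 0, -0.0945], [0.06, 0, 0, 0, -0.0945], [0.06, -0.8, -0.68, 0, 0], [0.06, -0.8, -0.68, 0, 0], [0.06, -0.8, -0.68, 0, 0], [0.06, -0.8, -0.68, 0, 0], [0.06, -0.8, -0.68, 0, 0], [0.06, -0.74, -0.68, 0, 0], [0.06, 0, 0, 0, 0], [0.06, 0, 0, 0, 0]]'; python3 go.py .637 .0504 .0405 188.1
python3 - <<'E'
from plant import robot, job, read_camera
import cv2
cv2.imwrite("pics/w2.png",read_camera("wrist")["image"][:,:,::-1])
E
```

```text
can top [ 0.78149557 -0.06757201] [ 0.76948356 -0.0836357 ]
basket top [0.80086464 0.16377145] [0.77517823 0.1322044 ]
t: 12.5
tool_pos: [0.627, 0.0576, 0.1789]
orientation: [0.219, -3.129, -0.001]
force: [-0.9, 0.7, 0.2]
opening: 0.06
gripper_force: 0.0
t12.5 pos [0.627  0.0576 0.1789] yaw -171.99 tilt [-4.6e-03  2.0e-04 -1.0e+00] q1,q6 [ 0.01 -1.7 ] | shift now [-0.0095 -0.0087  0.1383] turn -0.0016 | shift after turn [-0.0095 -0.0087  0.1383] F [-0.9  0.7  0.2]
```

View pics/w2.png

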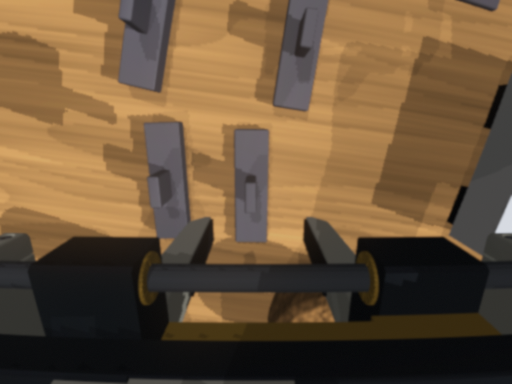

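The manual's scale: shifts go in shares of 50 mm and turns go in shares of pi/2 rad. Converting my numbers, 0.04 m is 0.8, 0.03 m is 0.6.

```bash
python3 inch.py '[[0.06, -0.19, -0.174, 0.6, 0], [0.06, 0, 0, 0.8, 0], [0.06, 0, 0, 0.6, 0], [0.06, 0, 0, 0.4, 0], [0.06, 0, 0, 0.36, 0], [0.06, 0, 0, 0, 0], [0.06, 0, 0, 0, 0]]' 35; python3 go.py .637 .0504 .0405 188.1
```

```text
t: 13.25
tool_pos: [0.6382, 0.0518, 0.0445]
orientation: [-0.223, 3.133, 0.0]
force: [-0.7, -0.5, 0.8]
opening: 0.0603
gripper_force: 0.0
t13.2 pos [0.6382 0.0518 0.0445] yaw -171.84 tilt [ 5.e-04  1.e-04 -1.e+00] q1,q6 [ 0.   -1.71] | shift now [ 0.0014 -0.0012  0.004 ] turn 0.0010 | shift after turn [ 0.0014 -0.0012  0.004 ] F [-0.7 -0.5  0.8]
```

```bash
python3 inch.py '[[0.03, 0, 0, 0, 0], [0.004, 0, 0, 0, 0], [0.004, 0, 0, 0, 0], [0.004, 0, 0, 0, 0], [0.004, 0, 0, 0, 0], [0.004, 0, 0, 0, 0], [0.004, 0, 0, 0, 0], [0.004, 0, 0, 0, 0]]' 35; python3 go.py .5545 .205 .0425 86
```

```text
t: 14.05
tool_pos: [0.6383, 0.0511, 0.0437]
orientation: [0.222, -3.134, 0.0]
force: [0.2, -0.4, -0.1]
opening: 0.0119
gripper_force: 35.0
t14.1 pos [0.6383 0.0511 0.0437] yaw -171.89 tilt [-1.e-04 -0.e+00 -1.e+00] q1,q6 [-0.   -1.71] | shift now [0.0612 0.1641 0.0012] turn 1.7822 | shift after turn [ 0.1476 -0.0943  0.0012] F [ 0.2 -0.4 -0.1]
```

To row units: 0.037 m is 0.74, -0.0236 m is -0.472, 0.1485 rad is 0.0945.

```bash
python3 inch.py '[[0.004, 0, 0, -0.4, 0], [0.004, 0, 0, -0.7, 0], [0.004, 0, 0, -0.7, 0], [0.004, 0, 0, 0, 0.0945], [0.004, 0, 0, 0, 0.0945], [0.004, 0, 0, 0, 0.0945], [0.004, 0, 0, 0, 0.0945], [0.004, 0, 0, 0, 0.0945], [0.004, 0, 0, 0, 0.0945], [0.004, 0, 0, 0, 0.0945], [0.004, 0, 0, 0, 0.0945], [0.004, 0, 0, 0, 0.0945], [0.004, 0, 0, 0, 0.0945], [0.004, 0, 0, 0, 0.0945], [0.004, 0, 0, 0, 0.0945], [0.004, 0.74, -0.472, 0, 0], [0.004, 0.74, -0.472, 0, 0], [0.004, 0.74, -0.472, 0, 0], [0.004, 0.74, -0.472, 0, 0], [0.004, 0, 0, 0, 0]]'; python3 inch.py '[[0.004, 0, 0, 0, 0], [0.004, 0, 0, 0, 0]]';  python3 go.py .5545 .205 .0445 86
```

```text
t: 16.05
tool_pos: [0.5517, 0.2098, 0.1335]
orientation: [-2.291, -2.147, 0.0]
force: [0.3, -0.1, -0.8]
opening: 0.0119
gripper_force: 35.0
t: 16.25
tool_pos: [0.5549, 0.2047, 0.1337]
orientation: [2.297, 2.142, -0.0]
force: [-0.3, -1.4, -0.3]
opening: 0.0119
gripper_force: 35.0
t16.2 pos [0.5549 0.2047 0.1337] yaw 86.00 tilt [ 3.e-04 -4.e-04 -1.e+00] q1,q6 [0.27 0.34] | shift now [ 0.0004 -0.0004  0.0892] turn -0.0001 | shift after turn [ 0.0004 -0.0004  0.0892] F [-0.3 -1.4 -0.3]
```

To row units: 0.03 m is 0.6, 0.02 m is 0.4.

```bash
python3 inch.py '[[0.004, 0, 0, 0.6, 0], [0.004, 0, 0, 0.6, 0], [0.004, 0, 0, 0.4, 0], [0.004, 0, 0, 0.17, 0], [0.004, 0, 0, 0, 0], [0.004, 0, 0, 0, 0]]'
python3 inch.py '[[0.004, 0.4, 0, 0, 0], [0.004, 0.4, 0, 0, 0], [0.004, 0.4, 0, 0, 0], [0.004, 0.3, 0, 0, 0], [0.004, 0, 0, 0, 0]]'
python3 inch.py '[[0.004, 0.04, 0, 0, 0], [0.004, 0.04, 0, 0, 0], [0.004, 0.04, 0, 0, 0], [0.004, 0.04, 0, 0, 0], [0.004, 0.04, 0, 0, 0]]'
python3 go.py .5611 .314 .0425 86
```

```text
t: 16.85
tool_pos: [0.5554, 0.2045, 0.0458]
orientation: [2.299, 2.141, 0.001]
force: [0.9, -0.3, -1.4]
opening: 0.0124
gripper_force: 35.0
t: 17.35
tool_pos: [0.5599, 0.2822, 0.0457]
orientation: [2.295, 2.145, 0.002]
force: [0.5, -0.9, 0.3]
opening: 0.0121
gripper_force: 35.0
t: 17.85
tool_pos: [0.5604, 0.2857, 0.0455]
orientation: [2.295, 2.139, -0.009]
force: [-5.4, -27.0, 13.9]
opening: 0.0119
gripper_force: 35.0
t17.9 pos [0.5604 0.2857 0.0455] yaw 85.97 tilt [-0.0016 -0.0071 -1.    ] q1,q6 [0.39 0.47] | shift now [ 0.0283 -0.0013  0.0028] turn -0.0006 | shift after turn [ 0.0283 -0.0013  0.0028] F [ -5.4 -27.   13.9]
```

The 12 also goes fully in. I'll back out and park it at (0.44, 0.205).

To row units: -0.04 m is -0.8, -0.033 m is -0.66.

```bash
python3 inch.py '[[0.004, -0.12, 0, 0, 0], [0.004, -0.5, 0, 0, 0], [0.004, -0.6, 0, 0, 0], [0.004, -0.66, 0, 0, 0], [0.004, 0, 0, -0.08, 0], [0.004, 0, -0.6, 0, 0], [0.004, 0, -0.8, 0, 0], [0.004, 0, -0.6, 0, 0], [0.004, 0, -0.3, 0, 0], [0.004, 0, 0, 0, 0], [0.004, 0, 0, 0, 0]]'
python3 go.py .44 .21 .0437 86
```

```text
t: 18.95
tool_pos: [0.4398, 0.2049, 0.0499]
orientation: [2.297, 2.143, 0.003]
force: [-0.1, -0.5, -0.1]
opening: 0.012
gripper_force: 35.0
t18.9 pos [0.4398 0.2049 0.0499] yaw 86.04 tilt [ 1.6e-03  7.0e-04 -1.0e+00] q1,q6 [0.33 0.4 ] | shift now [ 0.0051 -0.0002  0.0062] turn 0.0006 | shift after turn [ 0.0051 -0.0002  0.0062] F [-0.1 -0.5 -0.1]
```

```bash
python3 inch.py '[[0.004, 0, 0, 0.08, 0], [0.004, 0, 0, 0.02, 0], [0.004, 0, 0, 0, 0], [0.035, 0, 0, 0, 0], [0.035, 0, 0, 0, 0], [0.035, 0, 0, 0, 0], [0.035, 0, 0, -0.4, 0], [0.035, 0, 0, -0.6, 0], [0.035, 0, 0, -0.6, 0], [0.035, 0, 0, -0.6, 0], [0.035, 0, 0, -0.4, 0], [0.06, 0, 0, 0, 0]]'
python3 refit.py .016 .469 .0813 -.01; python3 go.py .4695 .0815 .046 179.5
```

```text
t: 20.15
tool_pos: [0.4412, 0.2052, 0.1781]
orientation: [2.295, 2.141, 0.009]
force: [1.4, -0.1, 0.4]
opening: 0.0395
gripper_force: 0.0
[ 0.469   0.0818 -0.0186] deg -1.1 cost 149.1
t20.2 pos [0.4392 0.2045 0.1742] yaw 86.01 tilt [ 8.e-04  3.e-04 -1.e+00] q1,q6 [0.33 0.4 ] | shift now [-0.1206  0.0386  0.1282] turn -1.6316 | shift after turn [-0.0312 -0.1228  0.1282] F [-0.  -0.7 -0.9]
```

To row units: -0.041 m is -0.82, 0.03 m is 0.6, -0.1483 rad is -0.0944.

```bash
python3 inch.py '[[0.06, 0, 0, 0, -0.0944], [0.06, 0, 0, 0, -0.0944], [0.06, 0, 0, 0, -0.0944], [0.06, 0, 0, 0, -0.0944], [0.06, 0, 0, 0, -0.0944], [0.06, 0, 0, 0, -0.0944], [0.06, 0, 0, 0, -0.0944], [0.06, 0, 0, 0, -0.0944], [0.06, 0, 0, 0, -0.0944], [0.06, 0, 0, 0, -0.0944], [0.06, 0, 0, 0, -0.0944], [0.06, -0.208, -0.82, 0, 0], [0.06, -0.208, -0.82, 0, 0], [0.06, -0.208, -0.82, 0, 0], [0.06, 0, 0, 0.6, 0], [0.06, 0, 0, 0.6, 0], [0.06, 0, 0, 0.6, 0], [0.06, 0, 0, 0, 0], [0.06, 0, 0, 0, 0]]'; python3 go.py .4695 .0815 .046 179.5
```

```text
t: 22.15
tool_pos: [0.4678, 0.0811, 0.0831]
orientation: [-0.014, -3.138, 0.0]
force: [0.7, 0.5, -0.8]
opening: 0.0601
gripper_force: 0.0
t22.1 pos [0.4678 0.0811 0.0831] yaw 179.48 tilt [-3.6e-03 -2.0e-04 -1.0e+00] q1,q6 [ 0.06 -1.5 ] | shift now [-0.0019  0.0005  0.0371] turn -0.0003 | shift after turn [-0.0019  0.0005  0.0371] F [ 0.7  0.5 -0.8]
```

To row units: 0.02 m is 0.4, 0.017 m is 0.34.

```bash
python3 inch.py '[[0.06, -0.038, 0, 0.4, 0], [0.06, 0, 0, 0.34, 0], [0.06, 0, 0, 0, 0], [0.06, 0, 0, 0, 0], [0.03, 0, 0, 0, 0], [0.004, 0, 0, 0, 0], [0.004, 0, 0, 0, 0], [0.004, 0, 0, 0, 0], [0.004, 0, 0, 0, 0], [0.004, 0, 0, 0, 0], [0.004, 0, 0, 0, 0], [0.004, 0, 0, 0, 0]]' 35; python3 go.py .5545 .200 .0475 86
```

```text
t: 23.35
tool_pos: [0.471, 0.0811, 0.0472]
orientation: [-0.014, -3.141, -0.0]
force: [0.7, 0.7, -0.5]
opening: 0.0118
gripper_force: 35.0
t23.4 pos [0.471  0.0811 0.0472] yaw 179.48 tilt [-1.e-04  0.e+00 -1.e+00] q1,q6 [ 0.06 -1.5 ] | shift now [-0.0824  0.1196 -0.0003] turn 1.6314 | shift after turn [ 0.1244  0.075  -0.0003] F [ 0.7  0.7 -0.5]
```

To row units: -0.035 m is -0.7, 0.0311 m is 0.622, 0.1483 rad is 0.0944.

```bash
python3 inch.py '[[0.004, 0, 0, -0.4, 0], [0.004, 0, 0, -0.7, 0], [0.004, 0, 0, -0.7, 0], [0.004, 0, 0, 0, 0.0944], [0.004, 0, 0, 0, 0.0944], [0.004, 0, 0, 0, 0.0944], [0.004, 0, 0, 0, 0.0944], [0.004, 0, 0, 0, 0.0944], [0.004, 0, 0, 0, 0.0944], [0.004, 0, 0, 0, 0.0944], [0.004, 0, 0, 0, 0.0944], [0.004, 0, 0, 0, 0.0944], [0.004, 0, 0, 0, 0.0944], [0.004, 0, 0, 0, 0.0944], [0.004, 0.622, 0.374, 0, 0], [0.004, 0.622, 0.374, 0, 0], [0.004, 0.622, 0.374, 0, 0], [0.004, 0.622, 0.374, 0, 0], [0.004, 0, 0, 0, 0], [0.004, 0, 0, 0, 0]]';  python3 go.py .5545 .200 .048 86
```

```text
t: 25.35
tool_pos: [0.5539, 0.2004, 0.1364]
orientation: [-2.296, -2.144, 0.002]
force: [-0.7, -0.5, -0.9]
opening: 0.0119
gripper_force: 35.0
t25.4 pos [0.5539 0.2004 0.1364] yaw 86.09 tilt [-1.6e-03 -7.0e-04 -1.0e+00] q1,q6 [0.26 0.33] | shift now [-0.0003  0.0007  0.0884] turn 0.0016 | shift after turn [-0.0003  0.0007  0.0884] F [-0.7 -0.5 -0.9]
```

To row units: 0.03 m is 0.6, 0.02 m is 0.4.

```bash
python3 inch.py '[[0.004, 0, 0, 0.6, 0], [0.004, 0, 0, 0.6, 0], [0.004, 0, 0, 0.4, 0], [0.004, 0, 0, 0.17, 0], [0.004, 0, 0, 0, 0], [0.004, 0, 0, 0, 0]]'
python3 inch.py '[[0.004, 0.3, 0, 0, 0], [0.004, 0.3, 0, 0, 0], [0.004, 0.12, 0, 0, 0], [0.004, 0, 0, 0, 0]]'
python3 inch.py '[[0.004, 0.04, 0, 0, 0], [0.004, 0.04, 0, 0, 0], [0.004, 0.04, 0, 0, 0], [0.004, 0.04, 0, 0, 0], [0.004, 0.04, 0, 0, 0], [0.004, 0.02, 0, 0, 0]]'
python3 go.py .5611 .314 .0425 86
```

```text
t: 25.95
tool_pos: [0.5545, 0.1994, 0.0495]
orientation: [2.298, 2.142, 0.001]
force: [-0.5, 0.4, -1.1]
opening: 0.0119
gripper_force: 35.0
t: 26.35
tool_pos: [0.5568, 0.2376, 0.049]
orientation: [2.295, 2.145, 0.001]
force: [0.8, -1.1, -0.4]
opening: 0.0117
gripper_force: 35.0
t: 26.95
tool_pos: [0.5574, 0.2468, 0.0485]
orientation: [-2.297, -2.143, 0.001]
force: [-1.0, -1.2, -2.5]
opening: 0.0118
gripper_force: 35.0
t26.9 pos [0.5574 0.2468 0.0485] yaw 86.01 tilt [-5.e-04 -4.e-04 -1.e+00] q1,q6 [0.33 0.4 ] | shift now [ 0.0673 -0.001   0.0059] turn 0.0001 | shift after turn [ 0.0673 -0.001   0.0059] F [-1.  -1.2 -2.5]
```

To row units: 0.002 m is 0.04.

```bash
python3 inch.py '[[0.004, 0.04, 0, 0, 0], [0.004, 0.04, 0, 0, 0], [0.004, 0.04, 0, 0, 0], [0.004, 0.04, 0, 0, 0]]'; python3 go.py .5611 .314 .0425 86
```

```text
t: 27.35
tool_pos: [0.5579, 0.2549, 0.0485]
orientation: [-2.297, -2.143, 0.001]
force: [0.1, -1.8, -5.1]
opening: 0.0117
gripper_force: 35.0
t27.4 pos [0.5579 0.2549 0.0485] yaw 86.01 tilt [-5.e-04 -3.e-04 -1.e+00] q1,q6 [0.35 0.41] | shift now [ 0.0592 -0.0009  0.006 ] turn 0.0003 | shift after turn [ 0.0592 -0.001   0.006 ] F [ 0.1 -1.8 -5.1]
```

To row units: 0.008 m is 0.16, 0.006 m is 0.12.

```bash
python3 inch.py '[[0.004, 0, 0, 0.016, 0], [0.004, 0.12, 0, 0, 0], [0.004, 0.16, 0, 0, 0], [0.004, 0.16, 0, 0, 0], [0.004, 0.08, 0, 0, 0], [0.004, 0, 0, 0, 0]]';  python3 inch.py '[[0.004, 0.04, 0, 0, 0], [0.004, 0.04, 0, 0, 0], [0.004, 0.04, 0, 0, 0], [0.004, 0.02, 0, 0, 0]]'; python3 go.py .5611 .314 .0425 86
```

```text
t: 27.95
tool_pos: [0.5601, 0.2819, 0.0481]
orientation: [2.296, 2.144, 0.001]
force: [-0.3, -0.5, -1.2]
opening: 0.0119
gripper_force: 35.0
t: 28.35
tool_pos: [0.5606, 0.2852, 0.0482]
orientation: [2.296, 2.141, -0.006]
force: [-2.9, -15.7, 8.1]
opening: 0.0114
gripper_force: 35.0
t28.4 pos [0.5606 0.2852 0.0482] yaw 85.99 tilt [-8.0e-04 -4.5e-03 -1.0e+00] q1,q6 [0.39 0.46] | shift now [ 0.0288 -0.0015  0.0056] turn -0.0002 | shift after turn [ 0.0288 -0.0015  0.0056] F [ -2.9 -15.7   8.1]
```

The 16 goes home too, with the stop at the same depth. I'll park it at (0.48, 0.05).

To row units: -0.03 m is -0.6, -0.004 m is -0.08.

```bash
python3 inch.py '[[0.004, -0.12, 0, 0, 0], [0.004, -0.5, 0, 0, 0], [0.004, -0.6, 0, 0, 0], [0.004, -0.6, 0, 0, 0], [0.004, 0, 0, -0.08, 0], [0.004, -0.6, -0.254, 0, 0], [0.004, -0.6, -0.254, 0, 0], [0.004, -0.6, -0.254, 0, 0], [0.004, -0.6, -0.254, 0, 0], [0.004, -0.6, -0.254, 0, 0], [0.004, 0, 0, 0, 0], [0.004, 0, 0, 0.06, 0], [0.004, 0, 0, 0.02, 0], [0.004, 0, 0, 0, 0], [0.035, 0, 0, 0, 0], [0.035, 0, 0, 0, 0], [0.035, 0, 0, 0, 0]]'
python3 go.py .48 .05 .047 86
```

```text
t: 30.05
tool_pos: [0.4805, 0.0521, 0.048]
orientation: [2.297, 2.143, 0.0]
force: [0.2, -0.1, -0.6]
opening: 0.0314
gripper_force: 0.0
t30.1 pos [0.4805 0.0521 0.048 ] yaw 86.04 tilt [ 1.e-04  0.e+00 -1.e+00] q1,q6 [0.   0.07] | shift now [-0.0021 -0.0004  0.001 ] turn 0.0007 | shift after turn [-0.0021 -0.0004  0.001 ] F [ 0.2 -0.1 -0.6]
```

To row units: -0.03 m is -0.6, -0.02 m is -0.4, -0.1387 rad is -0.0883.

```bash
python3 inch.py '[[0.035, 0, 0, -0.4, 0], [0.035, 0, 0, -0.6, 0], [0.035, 0, 0, -0.6, 0], [0.035, 0, 0, -0.6, 0], [0.06, 0, 0, -0.4, -0.0883], [0.06, 0, 0, 0, -0.0883], [0.06, 0, 0, 0, -0.0883], [0.06, 0, 0, 0, -0.0883], [0.06, 0, 0, 0, -0.0883], [0.06, 0, 0, 0, -0.0883], [0.06, 0, 0, 0, -0.0883], [0.06, 0, 0, 0, -0.0883], [0.06, 0, 0, 0, -0.0883], [0.06, 0, 0, 0, -0.0883], [0.06, 0, 0, 0, -0.0883], [0.06, 0, 0, 0, -0.0883], [0.06, 0, 0, 0, -0.0883]]'
python3 refit.py .02 .6425 -.0488 .163; python3 go.py .642 -.0487 .0495 189.3
```

```text
t: 31.75
tool_pos: [0.4804, 0.0519, 0.178]
orientation: [-0.264, 3.13, 0.0]
force: [0.5, -0.2, 1.2]
opening: 0.06
gripper_force: 0.0
[ 0.6419 -0.0491  0.1631] deg 9.3 cost 332.7
t31.9 pos [0.4804 0.0518 0.178 ] yaw -170.54 tilt [ 0. -0. -1.] q1,q6 [ 0.   -1.73] | shift now [-0.1429 -0.1257  0.1285] turn 0.0027 | shift after turn [-0.1433 -0.1253  0.1285] F [ 0.  -0.2  0.5]
```

To row units: -0.0357 m is -0.714, -0.0314 m is -0.628.

```bash
python3 inch.py '[[0.06, -0.714, -0.628, 0, 0], [0.06, -0.714, -0.628, 0, 0], [0.06, -0.714, -0.628, 0, 0], [0.06, -0.714, -0.628, 0, 0], [0.06, 0, 0, 0.6, 0], [0.06, 0, 0, 0.6, 0], [0.06, 0, 0, 0.6, 0], [0.06, 0, 0, 0, 0], [0.06, 0, 0, 0, 0]]'; python3 go.py .642 -.0487 .050 189.3
```

```text
t: 32.75
tool_pos: [0.6411, -0.0489, 0.0878]
orientation: [0.251, -3.13, -0.001]
force: [0.6, 0.9, 0.3]
opening: 0.0599
gripper_force: 0.0
t32.8 pos [ 0.6411 -0.0489  0.0878] yaw -170.81 tilt [-1.6e-03  2.0e-04 -1.0e+00] q1,q6 [-0.16 -1.89] | shift now [-0.0009  0.      0.0378] turn -0.0020 | shift after turn [-0.0009  0.      0.0378] F [0.6 0.9 0.3]
```

To row units: 0.02 m is 0.4, 0.0175 m is 0.35.

```bash
python3 inch.py '[[0.06, 0, 0, 0.4, 0], [0.06, 0, 0, 0.35, 0], [0.06, 0, 0, 0, 0], [0.06, 0, 0, 0, 0], [0.03, 0, 0, 0, 0], [0.004, 0, 0, 0, 0], [0.004, 0, 0, 0, 0], [0.004, 0, 0, 0, 0], [0.004, 0, 0, 0, 0], [0.004, 0, 0, 0, 0], [0.004, 0, 0, 0, 0], [0.004, 0, 0, 0, 0]]' 35; python3 go.py .5545 .200 .0512 86
```

```text
t: 33.95
tool_pos: [0.6415, -0.049, 0.0503]
orientation: [0.255, -3.131, -0.0]
force: [0.6, -0.7, -1.1]
opening: 0.0119
gripper_force: 35.0
t34.0 pos [ 0.6415 -0.049   0.0503] yaw -170.68 tilt [-2.e-04  0.e+00 -1.e+00] q1,q6 [-0.16 -1.89] | shift now [ 0.0455  0.2598 -0.0008] turn 1.8033 | shift after turn [ 0.2423 -0.1042 -0.0008] F [ 0.6 -0.7 -1.1]
```

To row units: 0.04 m is 0.8, -0.035 m is -0.7, 0.1387 rad is 0.0883.

```bash
python3 inch.py '[[0.004, 0, 0, -0.4, 0], [0.004, 0, 0, -0.7, 0], [0.004, 0, 0, -0.7, 0], [0.004, 0.8, 0, 0, 0], [0.004, 0, 0, 0, 0.0883], [0.004, 0, 0, 0, 0.0883], [0.004, 0, 0, 0, 0.0883], [0.004, 0, 0, 0, 0.0883], [0.004, 0, 0, 0, 0.0883], [0.004, 0, 0, 0, 0.0883], [0.004, 0, 0, 0, 0.0883], [0.004, 0, 0, 0, 0.0883], [0.004, 0, 0, 0, 0.0883], [0.004, 0, 0, 0, 0.0883], [0.004, 0, 0, 0, 0.0883], [0.004, 0, 0, 0, 0.0883], [0.004, 0, 0, 0, 0.0883]]'; python3 inch.py '[[0.004, 0.72, -0.186, 0, 0], [0.004, 0.72, -0.186, 0, 0], [0.004, 0.72, -0.186, 0, 0], [0.004, 0.72, -0.186, 0, 0], [0.004, 0.72, -0.186, 0, 0], [0.004, 0.72, -0.186, 0, 0], [0.004, 0.72, -0.186, 0, 0], [0.004, 0, 0, 0, 0], [0.004, 0, 0, 0, 0]]'; python3 go.py .5545 .200 .0512 86
```

```text
t: 35.65
tool_pos: [0.6019, -0.0555, 0.1402]
orientation: [-2.303, -2.136, 0.001]
force: [0.3, -0.3, -1.0]
opening: 0.0119
gripper_force: 35.0
t: 36.55
tool_pos: [0.5543, 0.2011, 0.1402]
orientation: [2.295, 2.145, -0.001]
force: [1.4, -1.0, -0.7]
opening: 0.0119
gripper_force: 35.0
t36.5 pos [0.5543 0.2011 0.1402] yaw 86.13 tilt [-3.e-04 -4.e-04 -1.e+00] q1,q6 [0.26 0.33] | shift now [-0.001   0.0003  0.089 ] turn 0.0023 | shift after turn [-0.001   0.0003  0.089 ] F [ 1.4 -1.  -0.7]
```

To row units: 0.03 m is 0.6, 0.02 m is 0.4.

```bash
python3 inch.py '[[0.004, 0, 0, 0.6, 0], [0.004, 0, 0, 0.6, 0], [0.004, 0, 0, 0.4, 0], [0.004, 0, 0, 0.17, 0], [0.004, 0, 0, 0, 0], [0.004, 0, 0, 0, 0]]'
python3 inch.py '[[0.004, 0.3, 0, 0, 0], [0.004, 0.3, 0, 0, 0], [0.004, 0.1, 0, 0, 0], [0.004, 0, 0, 0, 0]]'
python3 inch.py '[[0.004, 0.04, 0, 0, 0], [0.004, 0.04, 0, 0, 0], [0.004, 0.04, 0, 0, 0], [0.004, 0.04, 0, 0, 0], [0.004, 0.04, 0, 0, 0]]'
python3 go.py .5611 .314 .0425 86
```

```text
t: 37.15
tool_pos: [0.5554, 0.1995, 0.0525]
orientation: [2.298, 2.141, 0.001]
force: [-0.2, 0.2, -1.0]
opening: 0.0118
gripper_force: 35.0
t: 37.55
tool_pos: [0.5572, 0.2369, 0.0521]
orientation: [2.295, 2.145, 0.001]
force: [-0.8, -0.7, -1.5]
opening: 0.0122
gripper_force: 35.0
t: 38.05
tool_pos: [0.5579, 0.2431, 0.0521]
orientation: [2.296, 2.141, -0.005]
force: [-2.0, -17.4, 7.7]
opening: 0.0118
gripper_force: 35.0
t38.0 pos [0.5579 0.2431 0.0521] yaw 86.00 tilt [-5.e-04 -4.e-03 -1.e+00] q1,q6 [0.33 0.4 ] | shift now [ 0.071  -0.0018  0.0094] turn 0.0001 | shift after turn [ 0.071  -0.0018  0.0094] F [ -2.  -17.4   7.7]
```

The 20 is blocked at the lip (71 mm, 17 N). I'll confirm with its underside right on the counter.

To row units: -0.006 m is -0.12, 0.004 m is 0.08.

```bash
python3 inch.py '[[0.004, -0.12, 0, 0, 0], [0.004, -0.12, 0, 0, 0], [0.004, 0, 0, 0.03, 0], [0.004, 0, 0, 0, 0], [0.004, 0.08, 0, 0, 0], [0.004, 0.06, 0, 0, 0], [0.004, 0.06, 0, 0, 0], [0.004, 0.04, 0, 0, 0], [0.004, 0.02, 0, 0, 0]]';python3 go.py .5611 .314 .0425 86
```

```text
t: 38.95
tool_pos: [0.558, 0.2432, 0.0508]
orientation: [2.294, 2.14, -0.008]
force: [-4.4, -21.7, 10.1]
opening: 0.0118
gripper_force: 35.0
t39.0 pos [0.558  0.2432 0.0508] yaw 86.02 tilt [-0.001 -0.006 -1.   ] q1,q6 [0.33 0.4 ] | shift now [ 0.0709 -0.0018  0.0079] turn 0.0004 | shift after turn [ 0.0709 -0.0018  0.0079] F [ -4.4 -21.7  10.1]
```

The 20 is definitely too thick, so the 16 stays in the unit at the end. While carrying the 20, I'll survey the rack from above.

To row units: -0.045 m is -0.9, -0.044 m is -0.88.

```bash
python3 inch.py '[[0.004, -0.12, 0, 0, 0], [0.004, -0.6, 0, 0, 0], [0.004, -0.4, 0, -0.6, 0], [0.004, 0, 0, -0.9, 0], [0.004, 0, 0, -0.9, 0], [0.004, 0, 0, -0.9, 0], [0.004, 0, 0, -0.7, 0], [0.004, -0.88, -0.2, 0, 0], [0.004, -0.88, -0.2, 0, 0], [0.004, -0.88, -0.2, 0, 0], [0.004, -0.88, -0.2, 0, 0], [0.004, -0.88, -0.2, 0, 0], [0.004, -0.88, -0.2, 0, 0], [0.004, -0.88, -0.2, 0, 0], [0.004, -0.88, -0.2, 0, 0], [0.004, 0, 0, 0, 0]]'; python3 go.py .40 -.42 .25 90
```

```text
t: 40.55
tool_pos: [0.4484, -0.1594, 0.2507]
orientation: [2.302, 2.136, -0.002]
force: [-0.4, 1.0, -1.0]
opening: 0.0117
gripper_force: 35.0
t40.5 pos [ 0.4484 -0.1594  0.2507] yaw 85.72 tilt [ 0.     -0.0019 -1.    ] q1,q6 [-0.45 -0.37] | shift now [-0.2635 -0.0288  0.0011] turn -0.0748 | shift after turn [-0.2606 -0.0484  0.0011] F [-0.4  1.  -1. ]
```

To row units: -0.0434 m is -0.868, -0.008 m is -0.16, -0.0748 rad is -0.0476.

```bash
python3 inch.py '[[0.004, 0, 0, 0, -0.0476], [0.004, -0.868, -0.16, 0, 0], [0.004, -0.868, -0.16, 0, 0], [0.004, -0.868, -0.16, 0, 0], [0.004, -0.868, -0.16, 0, 0], [0.004, -0.868, -0.16, 0, 0], [0.004, -0.868, -0.16, 0, 0], [0.004, 0, 0, 0, 0], [0.004, 0, 0, 0, 0], [0.004, 0, 0, 0, 0], [0.004, 0, 0, 0, 0]]'; python3 go.py .40 -.42 .25 90
python3 - <<'E'
from plant import robot, job, read_camera
import cv2,numpy as np
c=read_camera("wrist");np.save("wr.npy",c,allow_pickle=True)
cv2.imwrite("pics/w3.png",cv2.resize(c["image"],(800,600))[:,:,::-1])
E
```

```text
t: 41.65
tool_pos: [0.4039, -0.4144, 0.2507]
orientation: [2.213, 2.229, 0.001]
force: [-1.3, 0.3, -0.5]
opening: 0.0117
gripper_force: 35.0
t41.6 pos [ 0.4039 -0.4144  0.2507] yaw 90.40 tilt [ 4.e-04  0.e+00 -1.e+00] q1,q6 [-0.89 -0.89] | shift now [-0.0055 -0.004   0.0007] turn 0.0070 | shift after turn [-0.0056 -0.0039  0.0007] F [-1.3  0.3 -0.5]
```

View pics/w3.png

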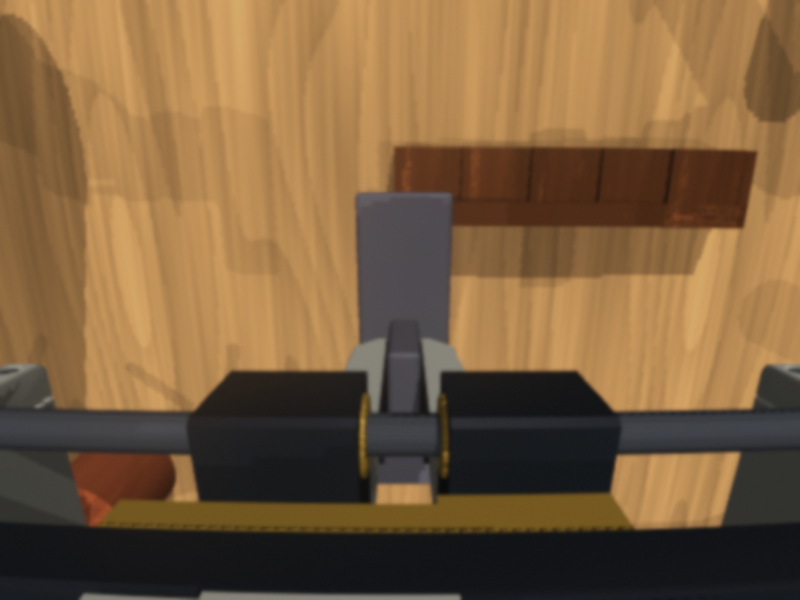

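```bash
python3 - <<'E'
from wfit import *
c=np.load("wr.npy",allow_pickle=True).item()
I=c["image"].astype(float)+1
for th in(.63,.66,.69):
    m=(I[...,1]/I[...,0]<th).astype(np.float32)
    w=poly([(459,110),(800,110),(800,250),(459,250)])
    r,cc=fit([c],[m],[w],lambda q:rack(*q),[.547,-.3103,-1.56],[.002,.002,.02],sig=(4,1.2))
    print(th,cc,r.round(4))
S=[np.load(f"{n}.npy",allow_pickle=True).item() for n in("scene","side")]
ws=[poly([(165,205),(300,205),(300,250),(220,320),(165,320)]),poly([(365,385),(620,385),(620,450),(390,520),(365,520)])]
for th in(.72,.75):
    ms=[]
    for k in S:
        J=k["image"].astype(float)+1;ms.append((J[...,1]/J[...,0]<th).astype(np.float32))
    for dz in(0,-.004):
        r2,c2=fit(S,ms,ws,lambda q:[[(a,b,z+dz) for a,b,z in bb] for bb in rack(*q)],[.547,-.3103,-1.56],[.002,.002,.02],sig=(4,1.2));print("ss",th,dz,c2,r2.round(4))
# check section lines
x,y,a=r
o=cv2.resize(c["image"],(1536,1152))[:,:,::-1].copy()
for b in rack(*r): cv2.drawContours(o,[np.round(cv2.convexHull(proj(c,b).astype(np.float32))*3+1).astype(np.int32)],-1,(0,255,0),1)
cv2.imwrite("pics/r1.png",o[260:460,730:1480])
E
```

```text
0.63 182.71405 [ 0.544  -0.3098 -1.562 ]
0.66 82.549774 [ 0.5449 -0.3098 -1.5637]
0.69 35.21649 [ 0.5456 -0.3096 -1.5624]
ss 0.72 0 482.50366 [ 0.5478 -0.3094 -1.559 ]
ss 0.72 -0.004 645.0049 [ 0.5485 -0.3073 -1.5631]
ss 0.75 0 305.5182 [ 0.5465 -0.3103 -1.5601]
ss 0.75 -0.004 484.84387 [ 0.5482 -0.3077 -1.5654]
```

View pics/r1.png

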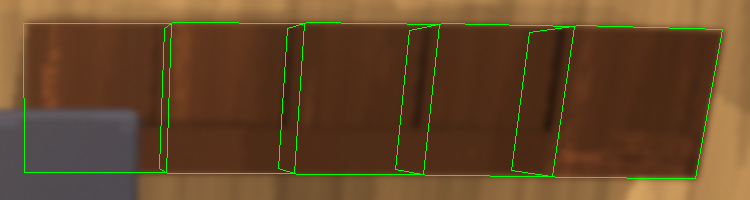

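```bash
python3 - <<'E'
from wfit import *
import h
def rack2(x,y,a):
    e=[-.152,-.09425,-.03625,.02175,.07975,.152]
    return [box((x,y,a),0,.065,e[i],e[i+1],0,.022+.004*i) for i in range(5)]
c=np.load("wr.npy",allow_pickle=True).item()
I=c["image"].astype(float)+1
for th in(.66,.69):
    m=(I[...,1]/I[...,0]<th).astype(np.float32)
    w=poly([(459,110),(800,110),(800,250),(459,250)])
    r,cc=fit([c],[m],[w],lambda q:rack2(*q),[.547,-.3103,-1.56],[.002,.002,.02],sig=(4,1.2))
    print(th,cc,r.round(4))
S=[np.load(f"{n}.npy",allow_pickle=True).item() for n in("scene","side")]
ws=[poly([(165,205),(300,205),(300,250),(220,320),(165,320)]),poly([(365,385),(620,385),(620,450),(390,520),(365,520)])]
ms=[]
for k in S:
    J=k["image"].astype(float)+1;ms.append((J[...,1]/J[...,0]<.75).astype(np.float32))
r2,c2=fit(S,ms,ws,lambda q:rack2(*q),[.547,-.3103,-1.56],[.002,.002,.02],sig=(4,1.2));print("ss",c2,r2.round(4))
# held packer in wrist view
z=.2507-.0503
g=(I[...,2]/I[...,0]>.75).astype(np.float32)
w=poly([(330,170),(480,170),(480,330),(330,330)])
for H in(0,):
    hp=lambda p:[box((p[0],p[1],p[2]),-.07,.07,-.02,.02,z,z+.02)]
    p,cc=fit([c],[g],[w],hp,[.404,-.414,np.radians(90.4)],[.002,.002,.02],sig=(4,1.2))
    print("held",cc,p.round(4),np.degrees(p[2]))
E
```

```text
0.66 89.61252 [ 0.545  -0.3098 -1.5642]
0.69 36.429962 [ 0.5456 -0.3096 -1.5625]
ss 306.523 [ 0.5467 -0.3107 -1.561 ]
held 113.196815 [ 0.4043 -0.4162  1.5772] 90.36845403313761
```

To row units: 0.04 m is 0.8, 0.03 m is 0.6.

```bash
python3 inch.py '[[0.004, 0.8, 0.8, 0, 0], [0.004, 0.8, 0.8, 0, 0], [0.004, 0.8, 0.8, 0, 0], [0.004, 0.8, 0.8, 0, 0], [0.004, 0.8, 0.8, 0, 0], [0.004, 0, 0, 0.6, 0], [0.004, 0, 0, 0.8, 0], [0.004, 0, 0, 0.6, 0], [0.004, 0, 0, 0, 0], [0.004, 0, 0, 0, 0]]'; python3 go.py .603 -.214 .0515 90.48
```

```text
t: 42.7
tool_pos: [0.5789, -0.2373, 0.151]
orientation: [-2.214, -2.228, 0.0]
force: [-0.2, 0.1, -0.1]
opening: 0.0117
gripper_force: 35.0
t42.7 pos [ 0.5789 -0.2373  0.151 ] yaw 90.34 tilt [-5.e-04  4.e-04 -1.e+00] q1,q6 [-0.47 -0.48] | shift now [0.0231 0.0243 0.0995] turn -0.0024 | shift after turn [0.0231 0.0243 0.0995] F [-0.2  0.1 -0.1]
```

To row units: 0.03 m is 0.6, 0.025 m is 0.5, -0.0024 rad is -0.0015.

```bash
python3 inch.py '[[0.004, 0.462, 0.486, 0, -0.0015], [0.004, 0, 0, 0.6, 0], [0.004, 0, 0, 0.6, 0], [0.004, 0, 0, 0.5, 0], [0.004, 0, 0, 0.27, 0], [0.004, 0, 0, 0, 0], [0.004, 0, 0, 0, 0], [0.004, 0, 0, 0, 0]]'; python3 go.py .603 -.214 .0510 90.48
python3 - <<'E'
from plant import robot, job, read_camera
import cv2
c=read_camera("scene");cv2.imwrite("pics/s2.png",cv2.resize(c["image"][110:260,90:290],(800,600),interpolation=cv2.INTER_CUBIC)[:,:,::-1])
E
```

```text
t: 43.5
tool_pos: [0.6048, -0.2156, 0.0547]
orientation: [2.211, 2.227, 0.002]
force: [0.5, -1.1, -1.4]
opening: 0.0121
gripper_force: 35.0
t43.5 pos [ 0.6048 -0.2156  0.0547] yaw 90.43 tilt [ 0.0036 -0.0016 -1.    ] q1,q6 [-0.42 -0.43] | shift now [ 0.0017 -0.0018  0.0037] turn -0.0009 | shift after turn [ 0.0017 -0.0018  0.0037] F [ 0.5 -1.1 -1.4]
```

View pics/s2.png

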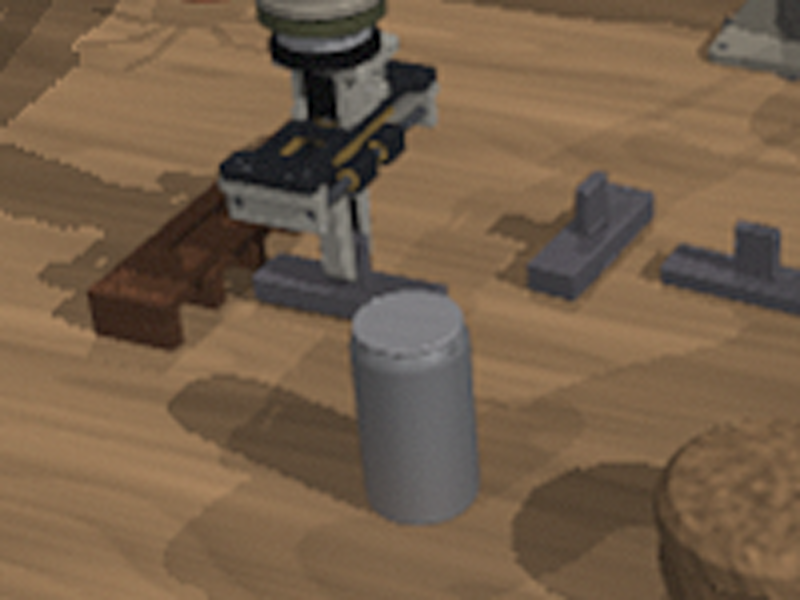

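The view shows the 20 in front of the second slot from the near end, as it should be. Next is a fine correction, then insertion.

To row units: -0.001 m is -0.02.

```bash
python3 inch.py '[[0.004, 0, -0.02, 0.02, 0], [0.004, 0, 0, 0, 0], [0.004, 0, 0, 0, 0], [0.004, 0, 0, 0, 0]]'; python3 go.py .603 -.214 .0510 90.48
```

```text
t: 43.95
tool_pos: [0.6021, -0.2149, 0.051]
orientation: [2.213, 2.23, 0.0]
force: [0.2, -0.2, -1.4]
opening: 0.0116
gripper_force: 35.0
t44.0 pos [ 0.6021 -0.2149  0.051 ] yaw 90.43 tilt [ 0. -0. -1.] q1,q6 [-0.42 -0.43] | shift now [0.0009 0.0009 0.    ] turn -0.0008 | shift after turn [0.0009 0.0009 0.    ] F [ 0.2 -0.2 -1.4]
```

To row units: -0.01 m is -0.2, 0.001 m is 0.02.

```bash
python3 inch.py '[[0.004, -0.16, 0.02, 0, 0], [0.004, -0.2, 0, 0, 0], [0.004, -0.08, 0, 0, 0], [0.004, 0, 0, 0, 0], [0.004, -0.04, 0, 0, 0], [0.004, -0.04, 0, 0, 0], [0.004, -0.04, 0, 0, 0], [0.004, -0.04, 0, 0, 0]]'; python3 go.py .6038 -.3092 .0510 90.48
```

```text
t: 44.75
tool_pos: [0.6034, -0.2449, 0.051]
orientation: [-2.213, -2.23, -0.0]
force: [-0.1, -0.8, -0.4]
opening: 0.0116
gripper_force: 35.0
t44.8 pos [ 0.6034 -0.2449  0.051 ] yaw 90.45 tilt [-0.  0. -1.] q1,q6 [-0.46 -0.47] | shift now [-0.0643 -0.0001 -0.    ] turn -0.0006 | shift after turn [-0.0643 -0.0001 -0.    ] F [-0.1 -0.8 -0.4]
```

To row units: -0.01 m is -0.2, -0.006 m is -0.12.

```bash
python3 inch.py '[[0.004, -0.12, 0, 0, 0], [0.004, -0.2, 0, 0, 0], [0.004, -0.2, 0, 0, 0], [0.004, -0.12, 0, 0, 0], [0.004, 0, 0, 0, 0]]';  python3 inch.py '[[0.004, -0.04, 0, 0, 0], [0.004, -0.04, 0, 0, 0], [0.004, -0.04, 0, 0, 0], [0.004, -0.04, 0, 0, 0], [0.004, -0.02, 0, 0, 0], [0.004, -0.02, 0, 0, 0]]'; python3 go.py .6038 -.3092 .0510 90.48
```

```text
t: 45.25
tool_pos: [0.6035, -0.2783, 0.051]
orientation: [2.214, 2.228, -0.0]
force: [0.5, 0.5, -1.3]
opening: 0.0118
gripper_force: 35.0
t: 45.85
tool_pos: [0.6039, -0.2835, 0.0512]
orientation: [-2.209, -2.228, -0.005]
force: [-2.6, 17.5, 8.5]
opening: 0.0115
gripper_force: 35.0
t45.9 pos [ 0.6039 -0.2835  0.0512] yaw 90.50 tilt [-8.e-04  5.e-03 -1.e+00] q1,q6 [-0.52 -0.53] | shift now [-0.0257 -0.0003  0.0001] turn 0.0003 | shift after turn [-0.0257 -0.0003  0.0001] F [-2.6 17.5  8.5]
```

The 20 is home (17 N on the stop at 45 mm). I'll release it and check packer_24.

To row units: -0.03 m is -0.6, 0.002 m is 0.04, -0.1471 rad is -0.0936.

```bash
python3 inch.py '[[0.004, 0.04, 0, 0, 0], [0.03, 0, 0, 0, 0], [0.035, 0, 0, 0, 0], [0.035, 0, 0, 0, 0], [0.035, 0, 0, 0, 0], [0.035, 0, 0, -0.4, 0], [0.035, 0, 0, -0.6, 0], [0.035, 0, 0, -0.6, 0], [0.035, 0, 0, -0.6, 0], [0.06, 0, 0, -0.4, -0.0936], [0.06, 0, 0, 0, -0.0936], [0.06, 0, 0, 0, -0.0936], [0.06, 0, 0, 0, -0.0936], [0.06, 0, 0, 0, -0.0936], [0.06, 0, 0, 0, -0.0936], [0.06, 0, 0, 0, -0.0936], [0.06, 0, 0, 0, -0.0936], [0.06, 0, 0, 0, -0.0936], [0.06, 0, 0, 0, -0.0936], [0.06, 0, 0, 0, 0]]'; python3 refit.py .024 .4707 -.0797 -.09; python3 refit.py .02 .6035 -.2835 1.579;  python3 refit.py .016 .4805 .0521 1.501;python3 go.py .4707 -.08 .054 174.8
```

```text
t: 47.85
tool_pos: [0.6036, -0.2851, 0.181]
orientation: [0.141, 3.138, -0.0]
force: [-0.0, 1.0, -0.7]
opening: 0.0601
gripper_force: 0.0
[ 0.4691 -0.079  -0.09  ] deg -5.2 cost 196.1
[ 0.6087 -0.2532  1.203 ] deg 68.9 cost 709.3
[0.4803 0.051  1.5545] deg 89.1 cost 418.1
t48.1 pos [ 0.6036 -0.2849  0.1809] yaw 174.59 tilt [-1.e-04 -0.e+00 -1.e+00] q1,q6 [-0.52 -1.99] | shift now [0.1516 0.1915 0.1269] turn -0.0036 | shift after turn [0.1509 0.192  0.1269] F [ 0.5  0.6 -0.5]
```

To row units: 0.0385 m is 0.77, 0.03 m is 0.6.

```bash
python3 inch.py '[[0.06, 0.6, 0.77, 0, 0], [0.06, 0.6, 0.77, 0, 0], [0.06, 0.6, 0.77, 0, 0], [0.06, 0.6, 0.77, 0, 0], [0.06, 0.6, 0.77, 0, 0], [0.06, 0, 0, 0.6, 0], [0.06, 0, 0, 0.6, 0], [0.06, 0, 0, 0.5, 0], [0.06, 0, 0, 0, 0], [0.06, 0, 0, 0, 0]]'; python3 go.py .470 -.0795 .0545 174.8
```

```text
t: 49.15
tool_pos: [0.4719, -0.0793, 0.0963]
orientation: [-0.146, -3.137, -0.0]
force: [-1.1, -0.6, 0.1]
opening: 0.0603
gripper_force: 0.0
t49.1 pos [ 0.4719 -0.0793  0.0963] yaw 174.67 tilt [-7.e-04  2.e-04 -1.e+00] q1,q6 [-0.27 -1.75] | shift now [ 0.0018 -0.0003  0.0418] turn -0.0022 | shift after turn [ 0.0018 -0.0003  0.0418] F [-1.1 -0.6  0.1]
```

To row units: 0.0215 m is 0.43, 0.02 m is 0.4.

```bash
python3 inch.py '[[0.06, 0.03, 0, 0.4, 0], [0.06, 0, 0, 0.43, 0], [0.06, 0, 0, 0, 0], [0.06, 0, 0, 0, 0], [0.03, 0, 0, 0, 0], [0.004, 0, 0, 0, 0], [0.004, 0, 0, 0, 0], [0.004, 0, 0, 0, 0], [0.004, 0, 0, 0, 0], [0.004, 0, 0, 0, 0], [0.004, 0, 0, 0, 0], [0.004, 0, 0, 0, 0]]' 35; python3 go.py .661 -.214 .0545 90.5
```

```text
t: 50.35
tool_pos: [0.4704, -0.0792, 0.0543]
orientation: [-0.145, -3.138, -0.0]
force: [0.2, -0.7, -0.2]
opening: 0.0118
gripper_force: 35.0
t50.4 pos [ 0.4704 -0.0792  0.0543] yaw 174.72 tilt [-3.e-04  1.e-04 -1.e+00] q1,q6 [-0.27 -1.75] | shift now [-0.2023 -0.1167 -0.0003] turn 1.4699 | shift after turn [-0.1365  0.1895 -0.0003] F [ 0.2 -0.7 -0.2]
```

To row units: 0.0379 m is 0.758, -0.0273 m is -0.546, 0.147 rad is 0.0936.

```bash
python3 inch.py '[[0.004, 0, 0, -0.4, 0], [0.004, 0, 0, -0.7, 0], [0.004, 0, 0, -0.7, 0], [0.004, 0, 0, 0, 0.0936], [0.004, 0, 0, 0, 0.0936], [0.004, 0, 0, 0, 0.0936], [0.004, 0, 0, 0, 0.0936], [0.004, 0, 0, 0, 0.0936], [0.004, 0, 0, 0, 0.0936], [0.004, 0, 0, 0, 0.0936], [0.004, 0, 0, 0, 0.0936], [0.004, 0, 0, 0, 0.0936], [0.004, 0, 0, 0, 0.0936], [0.004, -0.546, 0.758, 0, 0], [0.004, -0.546, 0.758, 0, 0], [0.004, -0.546, 0.758, 0, 0], [0.004, -0.546, 0.758, 0, 0], [0.004, -0.546, 0.758, 0, 0], [0.004, 0, 0, 0, 0], [0.004, 0, 0, 0, 0]]'; python3 go.py .661 -.214 .0552 90.5
```

```text
t: 52.35
tool_pos: [0.6607, -0.2143, 0.1419]
orientation: [-2.21, -2.228, 0.002]
force: [-0.8, -0.1, -0.9]
opening: 0.012
gripper_force: 35.0
t52.4 pos [ 0.6607 -0.2143  0.1419] yaw 90.45 tilt [-0.0034  0.0015 -1.    ] q1,q6 [-0.39 -0.4 ] | shift now [0.0002 0.0006 0.0867] turn -0.0009 | shift after turn [0.0002 0.0006 0.0867] F [-0.8 -0.1 -0.9]
```

To row units: 0.03 m is 0.6, 0.02 m is 0.4.

```bash
python3 inch.py '[[0.004, 0, 0, 0.6, 0], [0.004, 0, 0, 0.6, 0], [0.004, 0, 0, 0.4, 0], [0.004, 0, 0, 0.18, 0], [0.004, 0, 0, 0, 0], [0.004, 0, 0, 0, 0], [0.004, 0, 0, 0, 0]]'; python3 go.py .661 -.214 .0552 90.5
```

```text
t: 53.05
tool_pos: [0.6618, -0.2141, 0.0571]
orientation: [2.21, 2.23, 0.001]
force: [-0.3, 0.5, -1.1]
opening: 0.012
gripper_force: 35.0
t53.0 pos [ 0.6618 -0.2141  0.0571] yaw 90.51 tilt [ 2.1e-03 -9.0e-04 -1.0e+00] q1,q6 [-0.39 -0.4 ] | shift now [ 0.0001 -0.0008  0.0019] turn 0.0002 | shift after turn [ 0.0001 -0.0008  0.0019] F [-0.3  0.5 -1.1]
```

Readings are still settling, so I'll lower it slightly and approach the mouth.

To row units: -0.01 m is -0.2, -0.008 m is -0.16.

```bash
python3 inch.py '[[0.004, -0.16, 0, 0, 0], [0.004, -0.2, 0, 0, 0], [0.004, -0.04, 0, 0, 0], [0.004, 0, 0, 0, 0], [0.004, 0, 0, 0, 0]]'; python3 go.py .6618 -.3088 .0550 90.5
```

```text
t: 53.55
tool_pos: [0.6612, -0.2343, 0.0552]
orientation: [-2.212, -2.23, 0.0]
force: [-0.4, -0.2, -1.1]
opening: 0.0121
gripper_force: 35.0
t53.5 pos [ 0.6612 -0.2343  0.0552] yaw 90.46 tilt [-2.e-04  2.e-04 -1.e+00] q1,q6 [-0.41 -0.42] | shift now [-0.0745 -0.      0.0002] turn -0.0006 | shift after turn [-0.0745 -0.0001  0.0002] F [-0.4 -0.2 -1.1]
```

To row units: -0.003 m is -0.06.

```bash
python3 inch.py '[[0.004, -0.06, 0, 0, 0], [0.004, -0.06, 0, 0, 0], [0.004, -0.06, 0, 0, 0], [0.004, -0.06, 0, 0, 0], [0.004, 0, 0, 0, 0]]'; python3 go.py .6618 -.3088 .0550 90.5
```

```text
t: 54.05
tool_pos: [0.6615, -0.2466, 0.0555]
orientation: [2.212, 2.23, -0.0]
force: [-0.6, 0.3, -1.9]
opening: 0.0117
gripper_force: 35.0
t54.0 pos [ 0.6615 -0.2466  0.0555] yaw 90.47 tilt [ 1.e-04 -2.e-04 -1.e+00] q1,q6 [-0.43 -0.44] | shift now [-0.0622 -0.0002  0.0005] turn -0.0005 | shift after turn [-0.0622 -0.0002  0.0005] F [-0.6  0.3 -1.9]
```

To row units: -0.01 m is -0.2, -0.006 m is -0.12.

```bash
python3 inch.py '[[0.004, -0.12, 0, 0, 0], [0.004, -0.2, 0, 0, 0], [0.004, -0.2, 0, 0, 0], [0.004, -0.1, 0, 0, 0], [0.004, 0, 0, 0, 0]]';  python3 inch.py '[[0.004, -0.04, 0, 0, 0], [0.004, -0.04, 0, 0, 0], [0.004, -0.04, 0, 0, 0], [0.004, -0.04, 0, 0, 0], [0.004, -0.02, 0, 0, 0]]'; python3 go.py .6618 -.3088 .0550 90.5
```

```text
t: 54.55
tool_pos: [0.6615, -0.2785, 0.0554]
orientation: [2.213, 2.229, -0.0]
force: [-0.2, -0.4, -1.8]
opening: 0.0115
gripper_force: 35.0
t: 55.05
tool_pos: [0.662, -0.2846, 0.0556]
orientation: [-2.21, -2.23, -0.003]
force: [-1.5, 8.3, 2.7]
opening: 0.0123
gripper_force: 35.0
t55.0 pos [ 0.662  -0.2846  0.0556] yaw 90.52 tilt [-1.0e-04  2.4e-03 -1.0e+00] q1,q6 [-0.48 -0.49] | shift now [-0.0242 -0.0004  0.0005] turn 0.0004 | shift after turn [-0.0242 -0.0004  0.0005] F [-1.5  8.3  2.7]
```

The manual's scale: shifts go in shares of 50 mm and turns go in shares of pi/2 rad. Converting my numbers, -0.04 m is -0.8, -0.03 m is -0.6.

```bash
python3 inch.py '[[0.004, -0.02, 0, 0, 0], [0.004, 0.02, 0, 0, 0], [0.03, 0, 0, 0, 0], [0.035, 0, 0, 0, 0], [0.035, 0, 0, 0, 0], [0.035, 0, 0, 0, 0], [0.035, 0, 0, -0.4, 0], [0.035, 0, 0, -0.6, 0], [0.035, 0, 0, -0.6, 0], [0.035, 0, 0, -0.8, 0], [0.04, 0, 0, 0, 0], [0.04, 0, 0, 0, 0]]';  python3 refit.py .016 .4805 .0521 1.501; python3 refit.py .012 .44 .205 1.501; python3 refit.py .008 .378 .22 1.501; python3 go.py .4805 .0521 .0475 86
python3 - <<'E'
from plant import robot, job, read_camera
import cv2
c=read_camera("scene");cv2.imwrite("pics/s3.png",cv2.resize(c["image"][100:260,90:350],(800,492),interpolation=cv2.INTER_CUBIC)[:,:,::-1])
E
```

```text
t: 56.25
tool_pos: [0.6628, -0.2868, 0.1777]
orientation: [2.209, 2.228, 0.002]
force: [0.4, 0.5, -1.2]
opening: 0.0399
gripper_force: 0.0
[0.4798 0.0542 1.4999] deg 85.9 cost 133.7
[0.4179 0.1757 1.69  ] deg 96.8 cost 490.7
[0.391  0.2124 1.9085] deg 109.4 cost 446.3
t56.5 pos [ 0.661  -0.2857  0.1735] yaw 90.49 tilt [-0.0025  0.0013 -1.    ] q1,q6 [-0.48 -0.49] | shift now [ 0.3392 -0.1773  0.1269] turn 0.0784 | shift after turn [ 0.3243 -0.2033  0.1269] F [0.  1.  0.3]
```

View pics/s3.png

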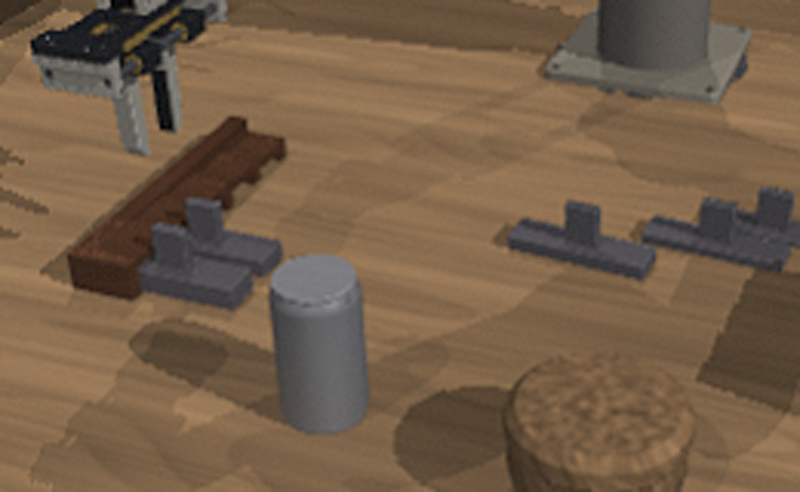

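Both the 24 and the 20 sit in their slots, and the 16 is where I parked it. I'll fetch the 16.

To row units: 0.0405 m is 0.81, -0.0254 m is -0.508, 0.0784 rad is 0.0499.

```bash
python3 inch.py '[[0.06, 0, 0, 0, 0.0499], [0.06, 0.81, -0.508, 0, 0], [0.06, 0.81, -0.508, 0, 0], [0.06, 0.81, -0.508, 0, 0], [0.06, 0.81, -0.508, 0, 0], [0.06, 0.81, -0.508, 0, 0], [0.06, 0.81, -0.508, 0, 0], [0.06, 0.81, -0.508, 0, 0], [0.06, 0.81, -0.508, 0, 0], [0.06, 0, 0, 0.6, 0], [0.06, 0, 0, 0.6, 0], [0.06, 0, 0, 0.5, 0], [0.06, 0, 0, 0, 0], [0.06, 0, 0, 0, 0], [0.06, 0, 0, 0, 0]]'; python3 go.py .4803 .053 .0475 86
```

```text
t: 58.1
tool_pos: [0.4829, 0.0512, 0.0921]
orientation: [2.297, 2.141, 0.003]
force: [0.1, 0.4, -0.8]
opening: 0.0597
gripper_force: 0.0
t58.1 pos [0.4829 0.0512 0.0921] yaw 85.99 tilt [ 0.0023  0.     -1.    ] q1,q6 [-0.    0.07] | shift now [ 0.0016 -0.0028  0.0446] turn -0.0003 | shift after turn [ 0.0016 -0.0028  0.0446] F [ 0.1  0.4 -0.8]
```

To row units: 0.022 m is 0.44, 0.0215 m is 0.43.

```bash
python3 inch.py '[[0.06, 0.02, -0.03, 0.44, 0], [0.06, 0, 0, 0.43, 0], [0.06, 0, 0, 0, 0], [0.06, 0, 0, 0, 0], [0.03, 0, 0, 0, 0], [0.004, 0, 0, 0, 0], [0.004, 0, 0, 0, 0], [0.004, 0, 0, 0, 0], [0.004, 0, 0, 0, 0], [0.004, 0, 0, 0, 0], [0.004, 0, 0, 0, 0], [0.004, 0, 0, 0, 0]]' 35; python3 go.py .5545 .2 .048 86
```

```text
t: 59.3
tool_pos: [0.4802, 0.0524, 0.0469]
orientation: [-2.297, -2.143, 0.0]
force: [-0.8, -0.3, 0.0]
opening: 0.0117
gripper_force: 35.0
t59.3 pos [0.4802 0.0524 0.0469] yaw 86.00 tilt [-2.e-04 -0.e+00 -1.e+00] q1,q6 [0.   0.07] | shift now [ 0.1524  0.0639 -0.0011] turn 0.0001 | shift after turn [ 0.1524  0.0638 -0.0011] F [-0.8 -0.3  0. ]
```

To row units: 0.036 m is 0.72, -0.004 m is -0.08.

```bash
python3 inch.py '[[0.004, 0, 0, -0.08, 0], [0.004, 0.2, 0.4, 0, 0], [0.004, 0.72, 0.44, 0, 0], [0.004, 0.72, 0.44, 0, 0], [0.004, 0.72, 0, 0, 0], [0.004, 0.68, 0, 0, 0], [0.004, 0, 0, 0.07, 0], [0.004, 0.4, 0, 0, 0], [0.004, 0.2, 0, 0, 0], [0.004, 0, 0, 0, 0], [0.004, 0, 0, 0, 0]]'; python3 go.py .5611 .314 .0475 86
```

```text
t: 60.4
tool_pos: [0.5566, 0.2289, 0.0473]
orientation: [2.297, 2.143, -0.001]
force: [0.8, -1.5, -0.8]
opening: 0.0119
gripper_force: 35.0
t60.4 pos [0.5566 0.2289 0.0473] yaw 86.02 tilt [-4.e-04 -5.e-04 -1.e+00] q1,q6 [0.31 0.37] | shift now [ 0.0852 -0.0014 -0.0003] turn 0.0003 | shift after turn [ 0.0852 -0.0015 -0.0003] F [ 0.8 -1.5 -0.8]
```

To row units: 0.008 m is 0.16, 0.006 m is 0.12.

```bash
python3 inch.py '[[0.004, 0.16, 0, 0, 0], [0.004, 0.16, 0, 0, 0], [0.004, 0.12, 0, 0, 0], [0.004, 0.16, 0, 0, 0], [0.004, 0.16, 0, 0, 0], [0.004, 0.16, 0, 0, 0], [0.004, 0.12, 0, 0, 0], [0.004, 0, 0, 0, 0]]'; python3 inch.py '[[0.004, 0.04, 0, 0, 0], [0.004, 0.04, 0, 0, 0], [0.004, 0.04, 0, 0, 0], [0.004, 0.04, 0, 0, 0], [0.004, 0.02, 0, 0, 0]]'; python3 go.py .5611 .314 .0475 86
```

```text
t: 61.2
tool_pos: [0.5604, 0.2824, 0.0474]
orientation: [-2.296, -2.144, -0.0]
force: [0.7, 0.6, -0.5]
opening: 0.0117
gripper_force: 35.0
t: 61.7
tool_pos: [0.5609, 0.285, 0.0477]
orientation: [2.295, 2.138, -0.012]
force: [-6.2, -28.0, 14.0]
opening: 0.0119
gripper_force: 35.0
t61.7 pos [0.5609 0.285  0.0477] yaw 85.94 tilt [-0.0024 -0.0086 -1.    ] q1,q6 [0.39 0.47] | shift now [ 0.0289 -0.0019 -0.    ] turn -0.0010 | shift after turn [ 0.0289 -0.0018 -0.    ] F [ -6.2 -28.   14. ]
```

To row units: -0.045 m is -0.9, -0.004 m is -0.08.

```bash
python3 inch.py '[[0.004, -0.08, 0, 0, 0], [0.03, 0, 0, 0, 0], [0.035, 0, 0, 0, 0], [0.035, 0, 0, 0, 0], [0.035, 0, 0, 0, 0], [0.035, 0, 0, -0.4, 0], [0.035, 0, 0, -0.6, 0], [0.035, 0, 0, -0.8, 0], [0.035, 0, 0, -0.9, 0], [0.035, -0.8, -0.7, 0, 0], [0.035, -0.8, -0.7, 0, 0], [0.035, -0.8, -0.7, 0, 0], [0.035, -0.8, -0.7, 0, 0], [0.035, 0, 0, 0, 0], [0.035, 0, 0, 0, 0], [0.035, 0, 0, 0, 0]]'; python3 go.py .4398 .2049 .045 86
python3 - <<'E'
from plant import robot, job, read_camera
import cv2,numpy as np
from wfit import *
c=read_camera("wrist");np.save("w4.npy",c,allow_pickle=True)
cv2.imwrite("pics/w4.png",c["image"][:,:,::-1])
E
```

```text
t: 63.3
tool_pos: [0.42, 0.146, 0.1834]
orientation: [2.297, 2.142, 0.003]
force: [1.3, 0.3, 0.6]
opening: 0.0351
gripper_force: 0.0
t63.3 pos [0.42   0.146  0.1834] yaw 86.01 tilt [ 2.1e-03  7.0e-04 -1.0e+00] q1,q6 [0.22 0.29] | shift now [0.06   0.0154 0.1384] turn 0.0001 | shift after turn [0.06   0.0153 0.1384] F [1.3 0.3 0.6]
```

View pics/w4.png

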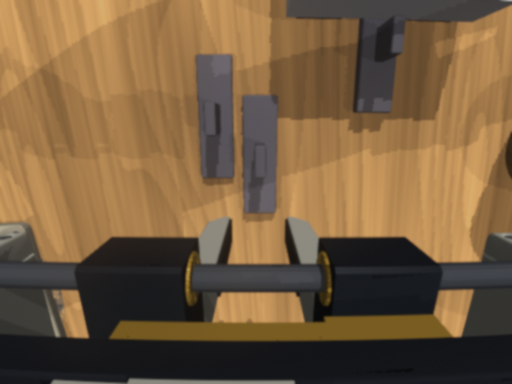

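The 16 is home under the lip. The two parked packers, at about (215,115) and (260,153), are not where I left them relative to each other: one was knocked. I'll refit.

```bash
cat > w4.py <<'E'
from wfit import *
import sys
c=np.load(sys.argv[1],allow_pickle=True).item()
def run(polyg,H,init,free=False):
    w=poly(polyg,1);g=grey(c)
    p,cc=fit([c],[g],[w],lambda p:packer(*p,H),init,[.002,.002,.03],sig=(4,1.2));return p.round(4),round(float(cc),1)
for poly_,uv in(([(180,40),(239,40),(239,190),(180,190)],(215,118)),([(238,80),(290,80),(290,220),(238,220)],(260,155))):
    x,y=ray(c,uv,.01)
    for H in(.008,.012): print(uv,H,*run(poly_,H,[x,y,1.5]))
E
python3 w4.py w4.npy
python3 - <<'E'
from plant import robot, job, read_camera
from h import *
c=read_camera("scene");o=c["image"][120:220,250:400]
d=read_camera("side");q=d["image"][120:240,150:300]
cv2.imwrite("pics/s4.png",np.hstack([cv2.resize(o,(400,300)),cv2.resize(q,(400,300))])[:,:,::-1])
E
```

```text
(215, 118) 0.008 [0.3759 0.2207 1.5006] 145.5
(215, 118) 0.012 [0.3765 0.2207 1.5035] 248.2
(260, 155) 0.008 [0.424  0.1739 1.4995] 60.0
(260, 155) 0.012 [0.4239 0.1741 1.5016] 101.1
```

View pics/s4.png

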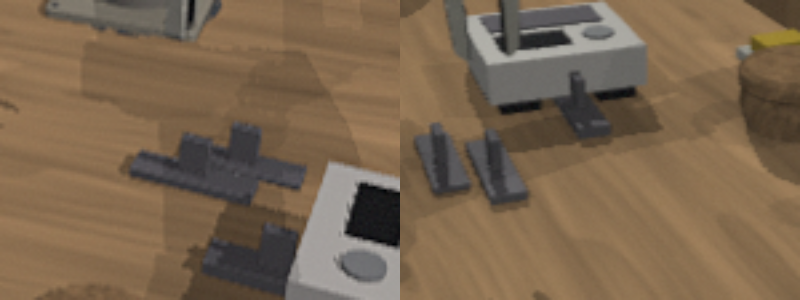

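The 8 hasn't moved. The 12 was knocked to (0.424, 0.174), still at 86°. I'll grasp it there.

To row units: 0.03 m is 0.6, 0.028 m is 0.56.

```bash
python3 go.py .4238 .174 .0438 86;  python3 inch.py '[[0.04, 0.56, 0.04, 0, 0], [0.04, 0, 0, 0.6, 0], [0.04, 0, 0, 0.6, 0], [0.04, 0, 0, 0.6, 0], [0.04, 0, 0, 0.4, 0], [0.04, 0, 0, 0, 0], [0.04, 0, 0, 0, 0], [0.04, 0, 0, 0, 0]]'; python3 go.py .4238 .174 .0438 86
```

```text
t63.5 pos [0.4198 0.1461 0.1827] yaw 86.05 tilt [ 1.e-04  2.e-04 -1.e+00] q1,q6 [0.22 0.29] | shift now [0.0281 0.0021 0.1389] turn 0.0008 | shift after turn [0.0281 0.002  0.1389] F [ 0.6  0.3 -0.1]
t: 64.25
tool_pos: [0.4241, 0.1737, 0.0739]
orientation: [2.297, 2.142, 0.003]
force: [-0.2, 0.2, 0.2]
opening: 0.0395
gripper_force: 0.0
t64.2 pos [0.4241 0.1737 0.0739] yaw 86.02 tilt [ 2.e-03  6.e-04 -1.e+00] q1,q6 [0.28 0.35] | shift now [ 0.0002 -0.0004  0.0301] turn 0.0003 | shift after turn [ 0.0002 -0.0004  0.0301] F [-0.2  0.2  0.2]
```

To row units: 0.02 m is 0.4, 0.0095 m is 0.19.

```bash
python3 inch.py '[[0.04, 0, 0, 0.4, 0], [0.04, 0, 0, 0.19, 0], [0.04, 0, 0, 0, 0], [0.04, 0, 0, 0, 0], [0.03, 0, 0, 0, 0], [0.004, 0, 0, 0, 0], [0.004, 0, 0, 0, 0], [0.004, 0, 0, 0, 0], [0.004, 0, 0, 0, 0], [0.004, 0, 0, 0, 0], [0.004, 0, 0, 0, 0], [0.004, 0, 0, 0, 0]]' 35; python3 go.py .487 -.215 .044 90.48
```

```text
t: 65.45
tool_pos: [0.4231, 0.1732, 0.0432]
orientation: [2.297, 2.142, 0.0]
force: [-0.8, -0.3, 3.7]
opening: 0.0119
gripper_force: 35.0
t65.5 pos [0.4231 0.1732 0.0432] yaw 86.00 tilt [ 4.e-04  0.e+00 -1.e+00] q1,q6 [0.28 0.35] | shift now [-0.3828  0.0909 -0.0008] turn -0.0781 | shift after turn [-0.3887  0.0607 -0.0008] F [-0.8 -0.3  3.7]
```

To row units: -0.0389 m is -0.778, 0.0061 m is 0.122, -0.0781 rad is -0.0497.

```bash
python3 inch.py '[[0.004, 0, 0, -0.4, 0], [0.004, 0, 0, -0.4, 0], [0.004, 0, 0, -0.4, -0.0497], [0.004, -0.778, 0.122, 0, 0], [0.004, -0.778, 0.122, 0, 0], [0.004, -0.778, 0.122, 0, 0], [0.004, -0.778, 0.122, 0, 0], [0.004, -0.778, 0.122, 0, 0], [0.004, -0.778, 0.122, 0, 0], [0.004, -0.778, 0.122, 0, 0], [0.004, -0.778, 0.122, 0, 0], [0.004, -0.778, 0.122, 0, 0], [0.004, -0.778, 0.122, 0, 0], [0.004, 0, 0, 0, 0], [0.004, 0, 0, 0, 0], [0.004, 0, 0, 0, 0]]'; python3 go.py .487 -.215 .044 90.48
```

```text
t: 67.05
tool_pos: [0.4866, -0.2144, 0.1023]
orientation: [-2.211, -2.23, 0.0]
force: [0.3, -0.5, -0.9]
opening: 0.0115
gripper_force: 35.0
t67.0 pos [ 0.4866 -0.2144  0.1023] yaw 90.49 tilt [-0.0011  0.001  -1.    ] q1,q6 [-0.51 -0.52] | shift now [-0.0007  0.0005  0.0583] turn 0.0002 | shift after turn [-0.0007  0.0005  0.0583] F [ 0.3 -0.5 -0.9]
```

To row units: 0.025 m is 0.5, 0.02 m is 0.4.

```bash
python3 inch.py '[[0.004, 0, 0.01, 0.5, 0], [0.004, 0, 0, 0.4, 0], [0.004, 0, 0, 0.27, 0], [0.004, 0, 0, 0, 0], [0.004, -0.2, 0, 0, 0], [0.004, -0.16, 0, 0, 0], [0.004, 0, 0, 0, 0], [0.004, 0, 0, 0, 0], [0.004, 0, 0, 0, 0]]'; python3 go.py .4878 -.3103 .0438 90.48
```

```text
t: 67.95
tool_pos: [0.4877, -0.2334, 0.0446]
orientation: [2.212, 2.23, 0.0]
force: [-0.3, -0.3, -0.3]
opening: 0.0117
gripper_force: 35.0
t68.0 pos [ 0.4877 -0.2334  0.0446] yaw 90.46 tilt [ 1.e-04  0.e+00 -1.e+00] q1,q6 [-0.54 -0.55] | shift now [-0.0769 -0.0005  0.0008] turn -0.0004 | shift after turn [-0.0769 -0.0006  0.0008] F [-0.3 -0.3 -0.3]
```

To row units: -0.003 m is -0.06, -0.002 m is -0.04.

```bash
python3 inch.py '[[0.004, -0.06, -0.01, 0.01, 0], [0.004, -0.06, 0, 0, 0], [0.004, -0.06, 0, 0, 0], [0.004, -0.06, 0, 0, 0], [0.004, -0.04, 0, 0, 0], [0.004, 0, 0, 0, 0]]'; python3 go.py .4878 -.3103 .0438 90.48
```

```text
t: 68.55
tool_pos: [0.4874, -0.2477, 0.044]
orientation: [2.212, 2.23, -0.0]
force: [0.2, -0.7, -2.0]
opening: 0.0117
gripper_force: 35.0
t68.5 pos [ 0.4874 -0.2477  0.044 ] yaw 90.46 tilt [ 1.e-04 -1.e-04 -1.e+00] q1,q6 [-0.56 -0.57] | shift now [-0.0626 -0.0001  0.0002] turn -0.0004 | shift after turn [-0.0626 -0.0001  0.0002] F [ 0.2 -0.7 -2. ]
```

To row units: -0.01 m is -0.2, -0.006 m is -0.12.

```bash
python3 inch.py '[[0.004, -0.12, 0, 0, 0], [0.004, -0.2, 0, 0, 0], [0.004, -0.2, 0, 0, 0], [0.004, -0.1, 0, 0, 0], [0.004, 0, 0, 0, 0]]';  python3 inch.py '[[0.004, -0.04, 0, 0, 0], [0.004, -0.04, 0, 0, 0], [0.004, -0.04, 0, 0, 0], [0.004, -0.04, 0, 0, 0], [0.004, -0.02, 0, 0, 0]]'; python3 go.py .4878 -.3103 .0438 90.5
```

```text
t: 69.05
tool_pos: [0.4876, -0.2795, 0.044]
orientation: [2.213, 2.229, -0.0]
force: [-0.9, -0.2, -0.6]
opening: 0.0121
gripper_force: 35.0
t: 69.55
tool_pos: [0.4878, -0.2859, 0.0439]
orientation: [-2.211, -2.229, -0.003]
force: [1.0, 9.4, 4.3]
opening: 0.0119
gripper_force: 35.0
t69.5 pos [ 0.4878 -0.2859  0.0439] yaw 90.48 tilt [-2.0e-04  2.7e-03 -1.0e+00] q1,q6 [-0.62 -0.63] | shift now [-0.0244 -0.0002  0.    ] turn -0.0003 | shift after turn [-0.0244 -0.0002  0.    ] F [1.  9.4 4.3]
```

Home. I'll release it and fetch the 8, last seen at (0.376, 0.221).

To row units: -0.04 m is -0.8, -0.03 m is -0.6.

```bash
python3 inch.py '[[0.004, -0.02, 0, 0, 0], [0.004, 0.02, 0, 0, 0], [0.03, 0, 0, 0, 0], [0.035, 0, 0, 0, 0], [0.035, 0, 0, 0, 0], [0.035, 0, 0, 0, 0], [0.035, 0, 0, -0.4, 0], [0.035, 0, 0, -0.6, 0], [0.035, 0, 0, -0.6, 0], [0.035, 0, 0, -0.8, 0], [0.04, 0, 0, 0, 0]]';  python3 refit.py .008 .376 .2207 1.5; python3 go.py .376 .2207 .039 86
```

```text
t: 70.65
tool_pos: [0.4907, -0.2897, 0.1709]
orientation: [2.205, 2.223, 0.002]
force: [0.9, -1.3, 0.3]
opening: 0.0386
gripper_force: 0.0
[0.3752 0.2206 1.4979] deg 85.8 cost 19.7
t70.8 pos [ 0.4885 -0.288   0.1654] yaw 90.47 tilt [ 0.0026 -0.0019 -1.    ] q1,q6 [-0.62 -0.63] | shift now [ 0.5099 -0.1086  0.1252] turn 0.0780 | shift after turn [ 0.4998 -0.148   0.1252] F [ 0.  -1.1 -0.3]
```

To row units: 0.0417 m is 0.834, -0.0123 m is -0.246, 0.078 rad is 0.0497.

```bash
python3 inch.py '[[0.06, 0, 0, 0, 0.0497], [0.06, 0.834, -0.246, 0, 0], [0.06, 0.834, -0.246, 0, 0], [0.06, 0.834, -0.246, 0, 0], [0.06, 0.834, -0.246, 0, 0], [0.06, 0.834, -0.246, 0, 0], [0.06, 0.834, -0.246, 0, 0], [0.06, 0.834, -0.246, 0, 0], [0.06, 0.834, -0.246, 0, 0], [0.06, 0.834, -0.246, 0, 0], [0.06, 0.834, -0.246, 0, 0], [0.06, 0.834, -0.246, 0, 0], [0.06, 0.834, -0.246, 0, 0], [0.06, 0, 0, 0.6, 0], [0.06, 0, 0, 0.6, 0], [0.06, 0, 0, 0.6, 0], [0.06, 0, 0, 0, 0], [0.06, 0, 0, 0, 0], [0.06, 0, 0, 0, 0]]'; python3 go.py .3757 .2207 .0405 86
```

```text
t: 72.65
tool_pos: [0.3761, 0.2224, 0.0752]
orientation: [2.297, 2.142, 0.002]
force: [0.2, -0.1, -0.0]
opening: 0.0601
gripper_force: 0.0
t72.7 pos [0.3761 0.2224 0.0752] yaw 85.99 tilt [ 1.4e-03  6.0e-04 -1.0e+00] q1,q6 [0.42 0.49] | shift now [-0.0017 -0.0003  0.0347] turn -0.0002 | shift after turn [-0.0017 -0.0003  0.0347] F [ 0.2 -0.1 -0. ]
```

To row units: 0.02 m is 0.4, 0.0145 m is 0.29.

```bash
python3 inch.py '[[0.06, -0.03, 0, 0.4, 0], [0.06, 0, 0, 0.29, 0], [0.06, 0, 0, 0, 0], [0.06, 0, 0, 0, 0], [0.03, 0, 0, 0, 0], [0.004, 0, 0, 0, 0], [0.004, 0, 0, 0, 0], [0.004, 0, 0, 0, 0], [0.004, 0, 0, 0, 0], [0.004, 0, 0, 0, 0], [0.004, 0, 0, 0, 0], [0.004, 0, 0, 0, 0]]' 35; python3 go.py .429 -.215 .041 90.48
```

```text
t: 73.85
tool_pos: [0.3752, 0.2207, 0.0394]
orientation: [2.297, 2.143, -0.0]
force: [-0.2, -0.9, 0.1]
opening: 0.0121
gripper_force: 35.0
t73.8 pos [0.3752 0.2207 0.0394] yaw 86.01 tilt [-1.e-04 -1.e-04 -1.e+00] q1,q6 [0.41 0.48] | shift now [-0.4309  0.084  -0.0015] turn -0.0781 | shift after turn [-0.4361  0.0502 -0.0015] F [-0.2 -0.9  0.1]
```

To row units: -0.0396 m is -0.792, -0.02 m is -0.4, -0.0781 rad is -0.0497.

```bash
python3 inch.py '[[0.004, 0, 0, -0.4, 0], [0.004, 0, 0, -0.4, 0], [0.004, 0, 0, -0.4, -0.0497], [0.004, -0.792, 0.092, 0, 0], [0.004, -0.792, 0.092, 0, 0], [0.004, -0.792, 0.092, 0, 0], [0.004, -0.792, 0.092, 0, 0], [0.004, -0.792, 0.092, 0, 0], [0.004, -0.792, 0.092, 0, 0], [0.004, -0.792, 0.092, 0, 0], [0.004, -0.792, 0.092, 0, 0], [0.004, -0.792, 0.092, 0, 0], [0.004, -0.792, 0.092, 0, 0], [0.004, -0.792, 0.092, 0, 0], [0.004, 0, 0, 0, 0], [0.004, 0, 0, 0, 0], [0.004, 0, 0, 0, 0]]'; python3 go.py .429 -.215 .040 90.48
```

```text
t: 75.55
tool_pos: [0.429, -0.2137, 0.099]
orientation: [-2.211, -2.23, -0.0]
force: [0.1, -0.2, -1.2]
opening: 0.0118
gripper_force: 35.0
t75.5 pos [ 0.429  -0.2137  0.099 ] yaw 90.49 tilt [-8.e-04  9.e-04 -1.e+00] q1,q6 [-0.57 -0.58] | shift now [-0.0014 -0.      0.059 ] turn 0.0002 | shift after turn [-0.0014 -0.      0.059 ] F [ 0.1 -0.2 -1.2]
```

To row units: 0.025 m is 0.5, 0.02 m is 0.4.

```bash
python3 inch.py '[[0.004, 0, 0, 0.5, 0], [0.004, 0, 0, 0.4, 0], [0.004, 0, 0, 0.276, 0], [0.004, 0, 0, 0, 0], [0.004, -0.2, 0, 0, 0], [0.004, -0.16, 0, 0, 0], [0.004, 0, 0, 0, 0], [0.004, 0, 0, 0, 0], [0.004, 0, 0, 0, 0]]'; python3 go.py .4298 -.3108 .0400 90.48
```

```text
t: 76.45
tool_pos: [0.4296, -0.2326, 0.0408]
orientation: [2.212, 2.23, 0.0]
force: [-0.4, -0.2, -0.3]
opening: 0.0121
gripper_force: 35.0
t76.5 pos [ 0.4296 -0.2326  0.0408] yaw 90.46 tilt [ 1.e-04  0.e+00 -1.e+00] q1,q6 [-0.6  -0.61] | shift now [-0.0782 -0.0004  0.0008] turn -0.0003 | shift after turn [-0.0782 -0.0004  0.0008] F [-0.4 -0.2 -0.3]
```

To row units: -0.003 m is -0.06, -0.002 m is -0.04.

```bash
python3 inch.py '[[0.004, -0.06, -0.006, 0.006, 0], [0.004, -0.06, 0, 0, 0], [0.004, -0.06, 0, 0, 0], [0.004, -0.06, 0, 0, 0], [0.004, -0.04, 0, 0, 0], [0.004, 0, 0, 0, 0]]'; python3 go.py .4298 -.3108 .0400 90.48
```

```text
t: 77.05
tool_pos: [0.4294, -0.2468, 0.0404]
orientation: [2.212, 2.23, -0.0]
force: [-0.7, 1.4, -1.2]
opening: 0.0116
gripper_force: 35.0
t77.0 pos [ 0.4294 -0.2468  0.0404] yaw 90.46 tilt [ 1.e-04 -1.e-04 -1.e+00] q1,q6 [-0.63 -0.63] | shift now [-0.064  -0.0001  0.0004] turn -0.0003 | shift after turn [-0.064  -0.0002  0.0004] F [-0.7  1.4 -1.2]
```

To row units: -0.01 m is -0.2, -0.006 m is -0.12.

```bash
python3 inch.py '[[0.004, -0.12, 0, 0, 0], [0.004, -0.2, 0, 0, 0], [0.004, -0.2, 0, 0, 0], [0.004, -0.12, 0, 0, 0], [0.004, 0, 0, 0, 0]]';  python3 inch.py '[[0.004, -0.04, 0, 0, 0], [0.004, -0.04, 0, 0, 0], [0.004, -0.04, 0, 0, 0], [0.004, -0.04, 0, 0, 0], [0.004, -0.02, 0, 0, 0]]'; python3 go.py .4298 -.3108 .0400 90.5
```

```text
t: 77.55
tool_pos: [0.4297, -0.2797, 0.0405]
orientation: [2.213, 2.229, -0.0]
force: [0.3, -0.3, -1.0]
opening: 0.0117
gripper_force: 35.0
t: 78.05
tool_pos: [0.4297, -0.2859, 0.0401]
orientation: [-2.21, -2.229, -0.003]
force: [0.3, 11.0, 3.6]
opening: 0.0121
gripper_force: 35.0
t78.0 pos [ 0.4297 -0.2859  0.0401] yaw 90.48 tilt [-4.0e-04  3.1e-03 -1.0e+00] q1,q6 [-0.69 -0.7 ] | shift now [-0.0249 -0.0002  0.0001] turn -0.0003 | shift after turn [-0.0249 -0.0002  0.0001] F [ 0.3 11.   3.6]
```

Home. I'll release, raise, retreat and take a final look.

To row units: -0.04 m is -0.8, -0.02 m is -0.4.

```bash
python3 inch.py '[[0.004, -0.02, 0, 0, 0], [0.004, 0.02, 0, 0, 0], [0.03, 0, 0, 0, 0], [0.035, 0, 0, 0, 0], [0.035, 0, 0, 0, 0], [0.035, 0, 0, 0, 0], [0.035, 0, 0, -0.4, 0], [0.035, 0, 0, -0.8, 0], [0.035, 0, 0, -0.8, 0], [0.035, 0, 0, -0.8, 0], [0.04, 0.8, 0, -0.4, 0], [0.04, 0.8, 0, 0, 0], [0.04, 0.8, 0, 0, 0], [0.04, 0.8, 0, 0, 0], [0.04, 0, 0, 0, 0], [0.04, 0, 0, 0, 0]]'
python3 - <<'E'
from plant import robot, job, read_camera
from h import *
c=read_camera("scene");d=read_camera("side")
cv2.imwrite("pics/end.png",np.hstack([cv2.resize(c["image"][110:260,90:290],(400,300)),cv2.resize(c["image"][150:270,320:480],(400,300))])[:,:,::-1])
from refit import refit
for H,x in((.024,.6618),(.02,.6037),(.012,.4878),(.008,.4297)): 
    p,k=refit(H,[x,-.285,1.579],rad=.006);print(H,p.round(4),round(float(k)))
p,k=refit(.016,[.5606,.285,1.5],rad=.006);print("16",p.round(4),k)
E
```

```text
t: 79.65
tool_pos: [0.4286, -0.1272, 0.2006]
orientation: [2.209, 2.232, -0.0]
force: [-0.6, -0.6, 0.6]
opening: 0.0399
gripper_force: 0.0
0.024 [ 0.6299 -0.2576  3.2424] 426
0.02 [ 0.6384 -0.267   2.4678] 311
0.012 [ 0.4927 -0.2184  1.4865] 389
0.008 [ 0.4337 -0.222   1.52  ] 401
16 [0.5658 0.2877 1.362 ] 414.83963
```

View pics/end.png

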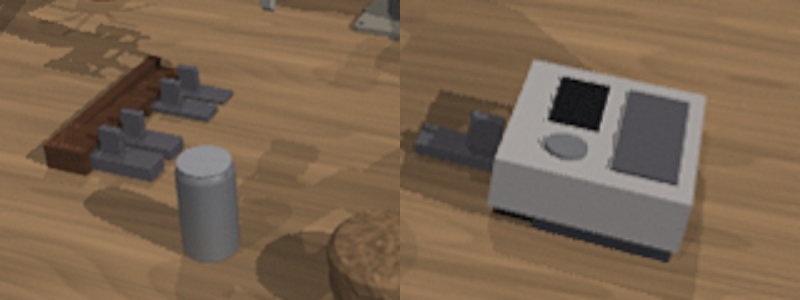

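```bash
python3 - <<'E'
from plant import robot, job, read_camera
from wfit import *
for n in("scene","side"):
    c=read_camera(n);I=c["image"].astype(float)+1;g=((I[...,2]/I[...,0]>.71)&(I[...,0]<125)).astype(np.float32)
    rk=render(c,rack(.5458,-.3098,-1.5625));wt=(cv2.dilate(rk,np.ones((5,5)))==0).astype(np.float32)
    X=[(.024,.6618),(.02,.6037),(.012,.4878),(.008,.4297)]
    mod=lambda q:sum([packer(x,-.2853+q[i],1.579,H-.004) for i,(H,x) in enumerate(X)],[])
    a=(cv2.dilate(render(c,mod(np.zeros(4))),np.ones((13,13)))>0).astype(np.float32)
    if n=="scene": a[:,:]*=(np.arange(512)[None]<176)  # keep clear of the canister
    q,cc=fit([c],[g],[a*wt],mod,np.zeros(4),[.002]*4,sig=(3,1.2));print(n,q.round(4),round(float(cc)))
E
```

```text
scene [-0.0033 -0.0074 -0.0701 -0.0013] 9
side [0.0016 0.     0.0015 0.0006] 22
```

```bash
python3 -c "
from plant import robot, job, read_camera
print(job.close_job())"
```

```text
the job is handed in; nothing more can be done
None
```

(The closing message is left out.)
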